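Pry open the peg box and lay out the print pegs

ROBOT

A 6-joint arm with a two-finger parallel gripper is mounted at the origin on a cart in front of the work surface, level with it; the furniture and walls round the work are solid. World frame = base frame: x ahead of the robot, y to its left, z up, the work surface at z = 0. Lengths are in m, angles in rad, forces in N, time in s.
With the tool pointing down it reaches from about 0.225 to 0.875 m from the base axis. Payload 3.4 kg.
Tool frame: the origin (TCP) lies at the very end of the fingers, on their centre line; the grasp point (between the pads) lies 19 mm behind it (grasp_offset is the distance from the TCP to the grasp point, in m); y points along the fingers, z is the direction in which the jaws open and shut, and the axes are right-handed (so a half turn about y gives the same grasp; the last joint's range is limited). The gripper opens to 85 mm and grips with 20 to 120 N. Pads are 22 mm wide; open, the fingers measure 114 mm over their backs; the gripper's body (76 mm by 85 mm) begins 54 mm behind the grasp point. The pads swing forward as they close: fully open they stand 13 mm farther back than shut.
Start: joints at [1.104, 0.276, 1.505, -0, 1.361, -0.121], TCP at [0.195, 0.541, 0.231] pointing down, gripper open.
Joint ranges: [-2.89, 2.89], [-0.75, 2.08], [0.22, 2.7], [-1.18, 4.32], [0.11, 2.71], [-2.7, 2.7]. Speed limits (rad/s): [2.57, 2.57, 3.14, 3.14, 3.14, 3.14].

INTERFACE

Orientations are given as a unit quaternion [w, x, y, z].
In Python, from rig import get_state, get_image, sign_off, grasp_offset gives the robot as it stands.
- The arm moves only by the shell command python3 -m jog 'ROWS' [FORCE]. ROWS is JSON, one flat list of numbers, 7 for each row, row after row: the closure in counts, from 0 (fully open) to 255 (shut), then the shift along the tool's x, y, z in cm, then the turn, a rotation vector about the tool's x, y, z in units of 8 degrees (1.0 is 8 degrees). In form: [jaw, tx, ty, tz, rx, ry, rz, jaw, tx, ty, tz, rx, ry, rz, ...]. A call has 1 to 12 rows; each row is the pose to reach, as a shift and turn from the pose commanded when the call began, along the tool's axes at that moment; what a row does not reach only later rows make up. A row lasts 1/8 s, in which the tool goes at most 62.5 mm and 10.7 degrees, less where a joint would pass 70% of its speed; a pose out of reach is approached as far as the arm can. A call with a gripper value outside its range is refused whole. The fingers move at their own pace and stop on an object; FORCE is the grip in N (left out, the last holds). Time passes only in rows, so rows that repeat a pose let the fingers close. It gives the time, the measured TCP pose, the force and the opening at its end, in the units of the state.
- get_state(): the state, without advancing time (a new reading comes with each control period).
- get_image(name): name is "side" or "top" or "wrist"; returns a dict with "color" (420x560x3 uint8, blue, green, red), "mtx" (3x3 intrinsics, pixels), "R" (3x3) and "t" (3): a world point X has camera coordinates R X + t; the wrist camera has in their place "tool_from_camera" (4x4, takes a point from camera to tool coordinates, whose origin is the TCP and whose axes are the tool frame's). Camera axes: x right, y down, z forward; pixel columns grow to the right and rows downward; lengths in m; the calibration is good to about 2 mm. A picture is of the moment at which its call begins: read the wrist's pose just before it. There is no depth.
- sign_off(): hands the job in, once; it reports no verdict.
The state is a dict: "clock": time; "qpos": joint angles; "qd": joint speeds; "effort": joint torques, N m; "position": TCP position; "ee_rot": TCP orientation; "contact_force": force on the tool from outside, world axes, zero at the start; "moment": the same for the moment, N m; "width": finger opening in m.
Only numpy, scipy, OpenCV 4.12 (cv2) and the standard library are available. Lean on these libraries where they do the work, as an engineer would, in place of code of your own. Each camera call takes 0.05 s, during which the arm holds its last target.

TASK

The lid of the grey peg box is jammed: hold the pry bar, set its blade over the steel rod in front of the box and under the lid's front lip, and lever the lid loose, the bar bearing down on the rod, without putting fingers to the lid. Then lift the lid off by its handle and lay it flat on the bare bench, handle up, and lay every print peg from the box, and the pry bar too, flat on the black mat, all lying along its stripes, none on top of another, the bar's blade pointing away from the robot and the handle on the mat. Leave the two film cans where they stand.

Things in the scene. Friction and masses are not known exactly. Their poses are not given: they have to be found in the camera images.
- caddy: the grey peg box, fixed to the bench, 118 mm front to back (its x), 240 mm wide (its y), rim 75 mm high, walls 4 mm; raised inner floor 35 mm above the bench, so the space inside is 40 mm deep, 110 mm by 232 mm. Origin at the centre of its underside, on the bench; -x is its front, towards the robot
- pry_rod (a point): middle of the top of the horizontal steel pry rod, 8 mm thick, fixed in front of the box, 46 mm off its front face (box x = -105 mm), 66 mm above the bench; it runs 33 mm to either side along the box's y, on two brackets that stay below it. 9 mm of height lie between it and the lip's underside
- lid: the white lid, 142 by 242 by 4 mm plate with an 10 mm deep skirt that sits inside the box walls; 0.17 to 0.29 kg. Origin mid-skirt at its lower edge; axes as the box when fitted. Two spring buttons in the box's end walls near the front hold it against about 20 N of lift at the lip, let go once the lip is 6 mm up, and then keep its front popped 4 mm or more up
- lid_handle (a point): centre of the black ridge handle in the middle of the lid's top: 60 mm long (along the lid's x), 14 mm wide (y), 26 mm tall, fixed to the lid; the point is 27 mm above the skirt's lower edge, 13 mm above the plate's top, so 27 mm above the bench when the lid lies flat on the bench, handle up
- lid_lip (a point): middle of the front edge of the lid's lip, at its underside, 75 mm above the bench when fitted; the lip stands out 22 mm beyond the box's front face
- bar: the pry bar; origin under the centre of its handle, 11 mm below point bar_grip; x runs along the bar to the blade
- bar_grip (a point): centre of the pry bar's wooden handle, 80 mm long, 22 mm wide and tall; the handle is the place to grip. Bar 175 mm long, 0.14 kg, balanced about 25 mm ahead of this point. x points along the bar to the blade's tip, z is up as it lies
- bar_tip (a point): end of the steel blade, 135 mm from bar_grip along the bar's x; the blade is 18 mm wide, 4 mm thick, 95 mm long and runs on the handle's mid-height
- mat: the black rubber mat, fixed to the bench, 210 mm along its x (the way its grey stripes run, +x away from the robot), 200 mm along y, 4 mm thick; origin at the centre of its underside
- peg_a_mid (a point): centre of a red print peg, a rod-like clip 72 mm long (along its own y), 12 to 15 mm wide, 10 mm tall, lying in the box on its inner floor at first (5 mm above it); may be absent
- peg_b_mid (a point): centre of a wooden print peg, a rod-like clip 72 mm long (along its own y), 12 to 15 mm wide, 10 mm tall, lying in the box on its inner floor at first (5 mm above it); may be absent
- peg_c_mid (a point): centre of a red print peg, a rod-like clip 72 mm long (along its own y), 12 to 15 mm wide, 10 mm tall, lying in the box on its inner floor at first (5 mm above it); may be absent
- peg_d_mid (a point): centre of a wooden print peg, a rod-like clip 72 mm long (along its own y), 12 to 15 mm wide, 10 mm tall, lying in the box on its inner floor at first (5 mm above it); may be absent
- dark_can: a black film can, 34 mm wide, 51 mm tall; bystander, to be left alone; origin at its underside
- film_can: a white film can with a grey cap, 34 mm wide, 51 mm tall; bystander, to be left alone; origin at its underside

How it is judged:
On the way, in this order (a step that is already met when the one before it is completed fails the run):
1. the bar, bearing on the pry rod and under the lip, levers the lid's front lip up off the rim, no finger on the lid (z of lid_lip in the frame of caddy above 0.0765 m and contact force between bar and lid above 1.5 N and contact force between bar and caddy above 1 N and contact force between the fingers and lid below 0.2 N).
2. the lid lies flat on the bench, handle up (height (world z) of lid_handle below 0.034 m and angle between lid_handle's own z axis and vertical below 0.12 rad), for 0.2 s.
At the end, for the whole second after the job is handed in: the lid lies flat on the bench, handle up (within 7 degrees); the pry bar's handle and every peg present lie flat on the mat with their centres on it, along its stripes within 15 degrees, no peg on top of another, and the bar's blade points away from the robot (all of step 2 and angle between the x axis of bar_grip and the x axis of mat, either way round below 0.26 rad and x of bar_tip in the frame of mat above 0 m and x of bar_grip in the frame of mat between -0.1 and 0.1 m and y of bar_grip in the frame of mat between -0.1 and 0.1 m and z of bar_grip in the frame of mat between 0.01 and 0.02 m and x of peg_a_mid in the frame of mat between -0.1 and 0.1 m and y of peg_a_mid in the frame of mat between -0.1 and 0.1 m and z of peg_a_mid in the frame of mat between 0.004 and 0.0135 m and angle between the y axis of each of peg_a_mid, peg_b_mid, peg_c_mid, peg_d_mid and the x axis of mat, either way round below 0.26 rad and x of peg_b_mid in the frame of mat between -0.1 and 0.1 m and y of peg_b_mid in the frame of mat between -0.1 and 0.1 m and z of peg_b_mid in the frame of mat between 0.004 and 0.0135 m and x of peg_c_mid in the frame of mat between -0.1 and 0.1 m and y of peg_c_mid in the frame of mat between -0.1 and 0.1 m and z of peg_c_mid in the frame of mat between 0.004 and 0.0135 m and x of peg_d_mid in the frame of mat between -0.1 and 0.1 m and y of peg_d_mid in the frame of mat between -0.1 and 0.1 m and z of peg_d_mid in the frame of mat between 0.004 and 0.0135 m); the robot touches nothing.
It fails at once if the dark can is moved by more than 30 mm (distance of dark_can from where it was at the start of the episode above 0.03 m).
It fails at once if the film can is moved by more than 30 mm (distance of film_can from where it was at the start of the episode above 0.03 m).
Of peg_a, peg_b, peg_c, peg_d only 2 to 4 are there at a start; the rules pass over those that are not, and their reading is None.
At some moment in a run one of bar may be knocked a few centimetres aside while the robot is not near it.
Once in a run the grip may slacken for a moment while it holds something.
It also fails if it takes over 210 s, if anything falls off the work surface, if the arm or the gripper's body presses on something with over 40 N, if the wrist force passes 120 N, or if a joint passes its speed limit or range.

## Working session

There is one attempt and no reset: what is moved stays moved. The work goes in short steps, Python scripts to look and compute and a shell command to move; the robot and the scene stay as the last step left them, time stands still between calls to the robot, and variables do not carry over. Pictures are saved under pics/ and viewed, and the job is handed in when it is done.

```bash
ls -la; mkdir -p pics; cat > h.py <<'E'
import numpy as np,cv2
from rig import get_state,get_image,sign_off,grasp_offset
from scipy.spatial.transform import Rotation as R
def rot(s): 
    q=s["ee_rot"]; return R.from_quat([q[1],q[2],q[3],q[0]])
def snap(name,fn):
    s=get_state(); im=get_image(name); cv2.imwrite("pics/"+fn+".png",im["color"])
    K=np.array(im["mtx"])
    if name=="wrist":
        T=np.array(im["tool_from_camera"]); Rw=rot(s).as_matrix(); 
        Rc=Rw@T[:3,:3]; c=Rw@T[:3,3]+np.array(s["position"])
        Rm=Rc.T; t=-Rm@c
    else: Rm=np.array(im["R"]); t=np.array(im["t"])
    np.savez("pics/"+fn+".npz",K=K,R=Rm,t=t); return im["color"]
def cal(fn): d=np.load("pics/"+fn+".npz"); return d["K"],d["R"],d["t"]
def px2w(fn,u,v,z):
    K,Rm,t=cal(fn); c=-Rm.T@t; d=Rm.T@np.linalg.inv(K)@np.array([u,v,1.]); return c+d*(z-c[2])/d[2]
def w2px(fn,X):
    K,Rm,t=cal(fn); p=K@(Rm@np.array(X)+t); return p[:2]/p[2]
def crop(fn,x0,y0,x1,y1,k,out):
    im=cv2.imread("pics/"+fn+".png")[y0:y1,x0:x1]; cv2.imwrite("pics/"+out+".png",cv2.resize(im,None,fx=k,fy=k,interpolation=cv2.INTER_CUBIC))
def tomove(dw):  # world shift -> tool cm
    return np.round(rot(get_state()).as_matrix().T@np.array(dw)*100,2)
E
python3 - <<'E'
from h import *
s=get_state(); print(s); print(grasp_offset); print(rot(s).as_matrix().round(3))
for n in("side","top","wrist"): snap(n,n+"0"); 
for n in("side","top","wrist"):
    K,Rm,t=cal(n+"0"); print(n,(-Rm.T@t).round(3),Rm[2].round(3))
E
```

```text
total 12
drwxr-xr-x  3 agent agent 4096 Dec  6 03:32 .
drwxr-xr-x 23 root  root  4096 Dec  6 03:31 ..
drwxr-xr-x  2 agent agent 4096 Dec  6 03:32 pics
{'clock': 0.0, 'qpos': array([ 1.10400753e+00,  2.76592057e-01,  1.50614721e+00, -4.95792876e-06,
        1.36068764e+00, -1.21011866e-01]), 'qd': array([-1.04119960e-03, -2.29729585e-03, -2.65351748e-03,  4.39929653e-04,
       -1.59660449e-03,  5.48318081e-06]), 'effort': array([ 1.84545454e-03, -4.16786849e+01, -2.45806271e+01, -1.42323420e-04,
        1.05917954e-02,  3.18451885e-05]), 'position': array([0.19465548, 0.54048391, 0.23043577]), 'ee_rot': array([-0.69594379,  0.69718618, -0.12182831,  0.12145586]), 'contact_force': array([ 0.31363653, -0.00739298,  0.61604612]), 'moment': array([-0.02573181, -0.0105875 ,  0.02222894]), 'width': 0.08532508402397193}
0.0187
[[ 0.941 -0.001  0.339]
 [-0.339 -0.002  0.941]
 [-0.    -1.    -0.002]]
side [ 0.361 -0.803  0.862] [ 0.181  0.704 -0.687]
top [0.359 0.037 1.072] [ 0.212 -0.017 -0.977]
wrist [0.123 0.565 0.374] [ 0.277 -0.103 -0.955]
```

View pics/side0.png

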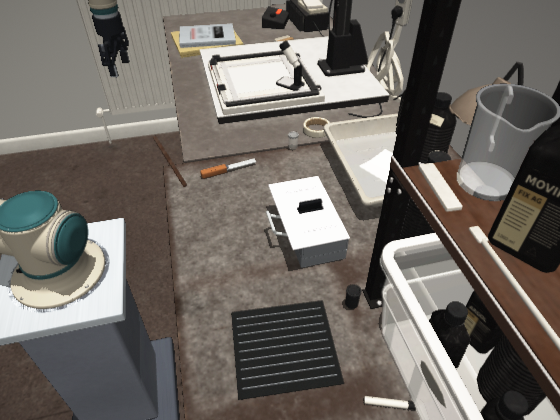

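View pics/top0.png

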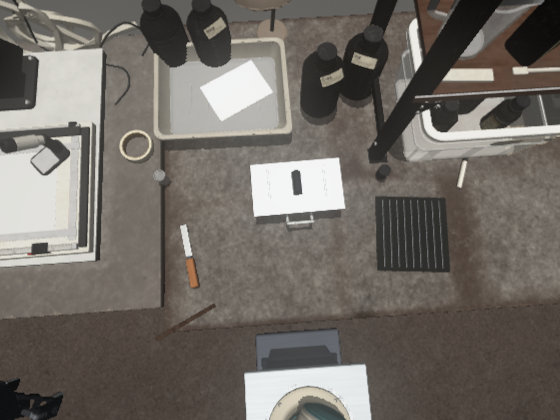

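View pics/wrist0.png

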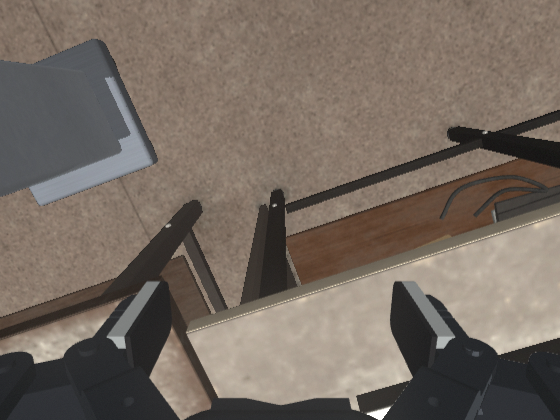

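```bash
python3 - <<'E'
from h import *
crop("top0",235,145,360,235,6,"c1"); crop("top0",140,160,240,300,5,"c2"); crop("top0",360,150,480,280,5,"c3")
E
```

```text
(no output)
```

View pics/c1.png

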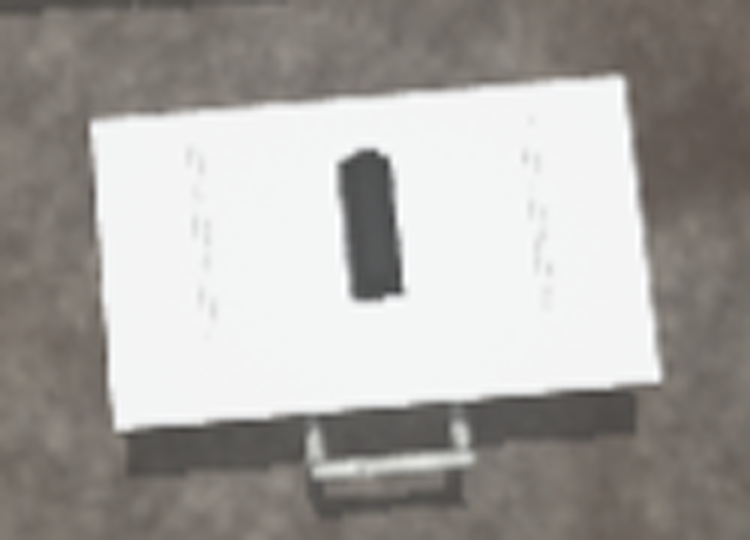

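View pics/c2.png

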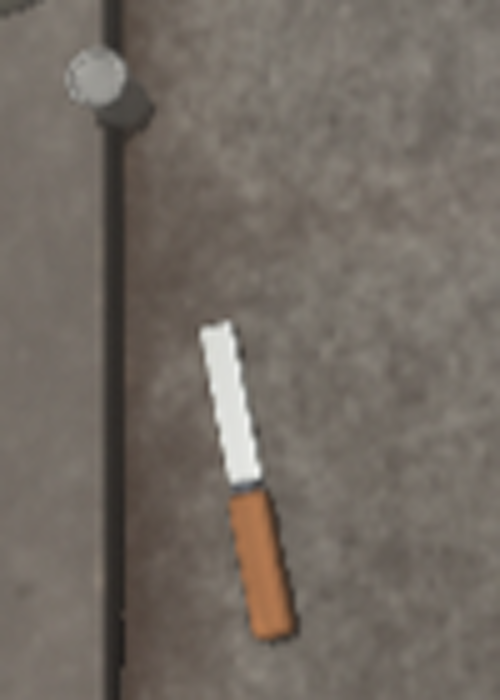

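View pics/c3.png

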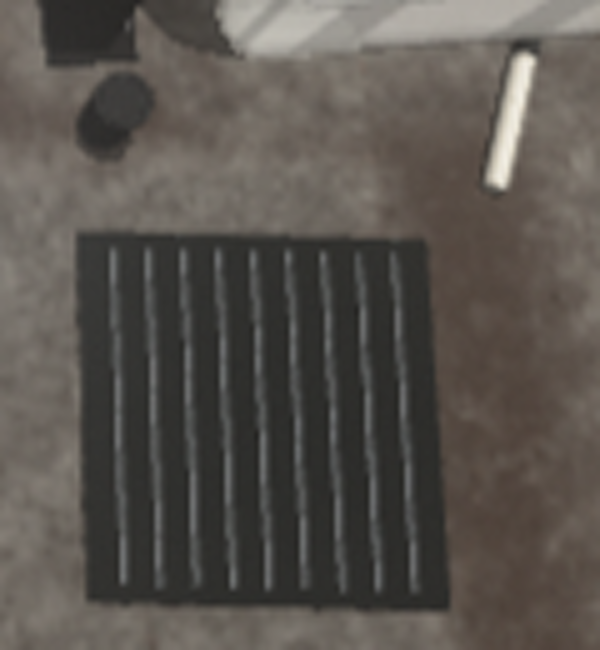

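```bash
python3 - <<'E'
from h import *
def P(u,v,x0,y0,k,z): return px2w("top0",x0+(u+.5)/k-.5,y0+(v+.5)/k-.5,z)
c=[P(u,v,235,145,6,.079) for u,v in((92,122),(625,77),(660,380),(117,430))]
for p in c: print("lid",p.round(4))
m=(c[1]+c[2]-c[0]-c[3]); print("lid yaw",np.degrees(np.arctan2(m[0],-m[1]))*-1, "ctr",np.mean(c,0).round(4))
m=(c[0]+c[1]-c[2]-c[3]); print("lid yaw2",np.degrees(np.arctan2(m[1],m[0])))
for u,v in((318,468),(470,458)): print("rod",P(u,v,235,145,6,.062).round(4))
for u,v in((343,160),(388,155),(402,292),(354,296)): print("handle",P(u,v,235,145,6,.105).round(4))
a=P(218,327,140,160,5,.011);b=P(272,636,140,160,5,.011);print("bar tip",a,"end",b, np.linalg.norm(a-b),np.degrees(np.arctan2((a-b)[1],(a-b)[0])))
print("film",P(98,78,140,160,5,.051)); print("dark",P(125,100,360,150,5,.051))
m=[P(u,v,360,150,5,.004) for u,v in((79,234),(426,241),(448,607),(88,599))]
for p in m: print("mat",p.round(4))
print(np.mean(m,0)); d=m[0]+m[1]-m[2]-m[3]; print("matyaw",np.degrees(np.arctan2(d[1],d[0])), np.linalg.norm(d)/2)
E
```

```text
lid [0.6866 0.1085 0.079 ]
lid [ 0.6912 -0.1331  0.079 ]
lid [ 0.5508 -0.1346  0.079 ]
lid [0.5451 0.1047 0.079 ]
lid yaw -1.224243561463053 ctr [ 0.6185 -0.0136  0.079 ]
lid yaw2 1.0735554257595765
rod [0.525  0.0179 0.062 ]
rod [ 0.5248 -0.0498  0.062 ]
handle [ 0.6531 -0.0019  0.105 ]
handle [ 0.654  -0.0217  0.105 ]
handle [ 0.5921 -0.023   0.105 ]
handle [ 0.5918 -0.0022  0.105 ]
bar tip [0.5468634 0.3077714 0.011    ] end [0.37618527 0.28100799 0.011     ] 0.17276372489558667 8.911769417762075
film [0.68354439 0.36172833 0.051     ]
dark [ 0.65644566 -0.26128166  0.051     ]
mat [ 0.5926 -0.2388  0.004 ]
mat [ 0.5747 -0.4361  0.004 ]
mat [ 0.3697 -0.4156  0.004 ]
mat [ 0.3878 -0.2192  0.004 ]
[ 0.48121743 -0.32743145  0.004     ]
matyaw -5.596267873376414 0.2058894601192452
```

```bash
cat >> h.py <<'E'
def tgt(psi,pitch=0):
    # tool x along heading psi (deg) pitched nose-up by pitch; tool z = left
    p=np.radians(psi); z=np.array([-np.sin(p),np.cos(p),0]); x=np.array([np.cos(p),np.sin(p),0]); y=np.cross(z,x)
    return R.from_rotvec(-np.radians(pitch)*z)*R.from_matrix(np.c_[x,y,z])
def plan(pos,psi,pitch=0):
    s=get_state(); r=rot(s); d=r.as_matrix().T@(np.array(pos)-s["position"])*100
    rv=(r.inv()*tgt(psi,pitch)).as_rotvec(degrees=True)/8
    print("shift cm",d.round(2),"turn",rv.round(2))
E
python3 - <<'E'
from h import *
plan([.4145,.287,.13],8.9)
print(px2w("top0",230,325,0),px2w("top0",160,310,0),px2w("top0",163,240,0))
E
```

```text
shift cm [ 29.27  10.08 -16.4 ] turn [ 0.01 -3.59 -0.  ]
[0.26990874 0.18967309 0.        ] [0.32173138 0.37588224 0.        ] [0.51031131 0.36740977 0.        ]
```

```bash
python3 -m jog '[0,29.27,5,-16.4,0,-3.59,0,0,29.27,5,-16.4,0,-3.59,0,0,29.27,5,-16.4,0,-3.59,0,0,29.27,5,-16.4,0,-3.59,0,0,29.27,5,-16.4,0,-3.59,0,0,29.27,5,-16.4,0,-3.59,0,0,29.27,10,-16.4,0,-3.59,0,0,29.27,10,-16.4,0,-3.59,0,0,29.27,10,-16.4,0,-3.59,0]' 60; python3 - <<'E'
from h import *
snap("wrist","w1")
E
```

```text
clock: 1.27
position: [0.4151, 0.288, 0.1322]
ee_rot: [0.705, -0.705, -0.055, 0.055]
contact_force: [0.5, 0.2, 0.6]
width: 0.0856
```

View pics/w1.png

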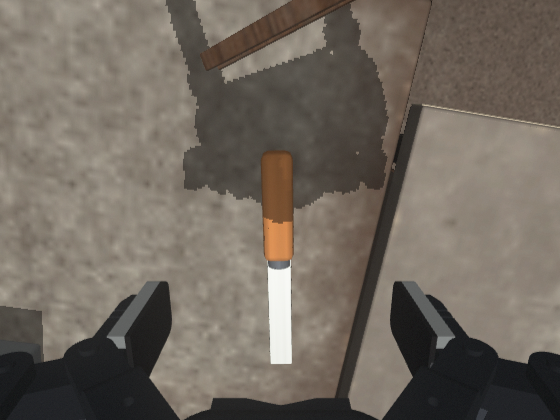

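```bash
python3 - <<'E'
from h import *
a=px2w("w1",281,363,.013);b=px2w("w1",277,152,.016);h=px2w("w1",280,264,.013)
print(a,b,h,np.linalg.norm((a-b)),np.degrees(np.arctan2((a-b)[1],(a-b)[0])))
u=(a-b)/np.linalg.norm(a-b); print("grip",a-.135*u,b+.04*u)
print("slab edge",px2w("w1",410,110,0),px2w("w1",345,390,0))
E
```

```text
[0.54753546 0.30817723 0.013     ] [0.37523239 0.27842626 0.016     ] [0.45905194 0.29355559 0.013     ] 0.17487843555738464 9.796467818694838
grip [0.41452355 0.28521053 0.01531589] [0.41464332 0.28523121 0.01531381]
slab edge [0.33387859 0.3666558  0.        ] [0.57739153 0.37072123 0.        ]
```

```bash
python3 - <<'E'
from h import *
plan([.4146,.2853,.0035],9.4)
E
```

```text
shift cm [-0.16 12.93 -0.31] turn [-0.01 -0.05  0.02]
```

```bash
python3 -m jog '[0,-0.1,6,-0.28,0,-0.05,0,0,-0.1,9,-0.28,0,-0.05,0,0,-0.1,11,-0.28,0,-0.05,0,0,-0.1,12.3,-0.28,0,-0.05,0,0,-0.1,12.3,-0.28,0,-0.05,0]'; python3 -c "
from h import *
plan([.4146,.2853,.0035],9.4)"
```

```text
clock: 1.95
position: [0.4144, 0.2851, 0.0086]
ee_rot: [0.705, -0.705, -0.058, 0.057]
contact_force: [0.3, 0.4, -0.3]
width: 0.0852
shift cm [0.03 0.51 0.02] turn [-0.   -0.01  0.  ]
```

```bash
python3 -m jog '[0,0,0.45,0,0,0,0,120,0,0.45,0,0,0,0,200,0,0.45,0,0,0,0,255,0,0.45,0,0,0,0,255,0,0.45,0,0,0,0,255,0,0.45,0,0,0,0,255,0,0.45,0,0,0,0]' 70; python3 -c "
from h import *
plan([.4146,.2853,.2],9.4)"
```

```text
clock: 2.82
position: [0.4145, 0.2848, 0.0043]
ee_rot: [0.705, -0.705, -0.058, 0.057]
contact_force: [-0.3, -0.0, 4.1]
width: 0.0204
shift cm [  0.03 -19.57   0.06] turn [-0.   -0.01  0.01]
```

```bash
python3 -m jog '[255,0,-5,0,0,0,0,255,0,-10,0,0,0,0,255,0,-13,0,0,0,0,255,0,-13,0,0,0,0]' ; python3 -c "
from h import *
plan([.3575,-.0174,.1338],1.1)"
```

```text
clock: 3.32
position: [0.4155, 0.2853, 0.1357]
ee_rot: [0.705, -0.704, -0.059, 0.056]
contact_force: [-0.1, 0.2, -1.7]
width: 0.0202
shift cm [-10.62   0.09 -28.93] turn [-0.01  1.03  0.03]
```

```bash
python3 -m jog '[255,-10.6,0,-28.9,0,1.03,0,255,-10.6,0,-28.9,0,1.03,0,255,-10.6,0,-28.9,0,1.03,0,255,-10.6,0,-28.9,0,1.03,0,255,-10.6,0,-28.9,0,1.03,0,255,-10.6,0,-28.9,0,1.03,0,255,-10.6,0,-28.9,0,1.03,0,255,-10.6,0,-28.9,0,1.03,0]' ; python3 -c "
from h import *
plan([.3575,-.0174,.1338],1.1)
for n in('side','top','wrist'): snap(n,n+'2')
crop('side2',180,120,380,300,4,'c4');crop('wrist2',180,100,380,420,2,'c5')
crop('top2',240,140,360,300,4,'c6')"
```

```text
clock: 4.32
position: [0.356, -0.0164, 0.1332]
ee_rot: [0.707, -0.707, -0.007, 0.008]
contact_force: [0.5, -0.9, -2.6]
width: 0.0203
shift cm [ 0.15 -0.07 -0.1 ] turn [-0.01  0.01 -0.01]
```

View pics/c4.png

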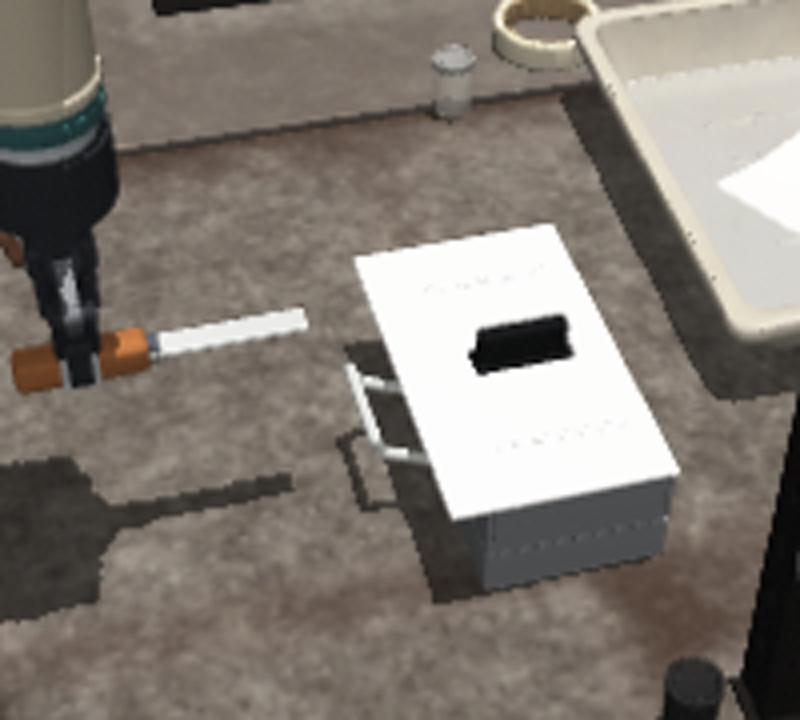

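View pics/wrist2.png

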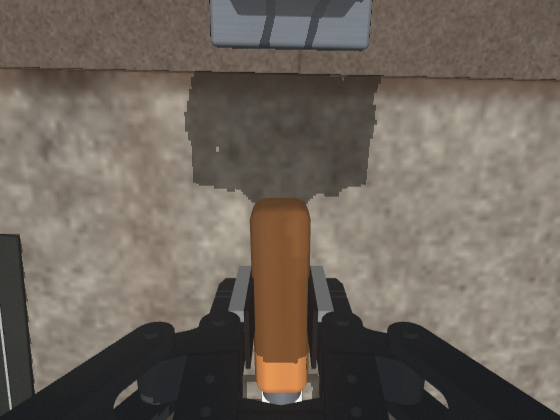

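View pics/c6.png

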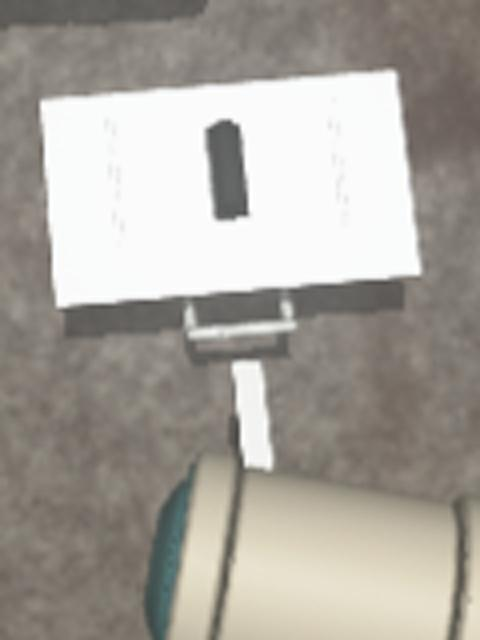

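```bash
cat >> h.py <<'E'
def tri(obs):
    A=[];b=[]
    for fn,u,v in obs:
        K,Rm,t=cal(fn); P=K@np.c_[Rm,t]
        for r,w in((0,u),(1,v)):
            row=P[r]-w*P[2]; A.append(row[:3]); b.append(-row[3])
    X,res,_,_=np.linalg.lstsq(np.array(A),np.array(b),rcond=None); return X,res
E
python3 - <<'E'
from h import *
T=tri([("side2",180+305/4-.4,120+320/4-.4),("top2",240+251/4-.4,140+361/4-.4)]);print("tip",T)
# where predicted tip
s=get_state();print(s["position"])
for z in(.135,.14,.145): 
  print(w2px("side2",[.491,-.0145,z]), w2px("top2",[.491,-.0145,z]))
# rod ends
sr=[(350,368),(380,455)]; tr=[(187,333),(294,325)]
for (a,b),(c,d) in zip(sr,tr): print("rod",tri([("side2",180+a/4-.4,120+b/4-.4),("top2",240+c/4-.4,140+d/4-.4)]))
for (a,b),(c,d) in zip([(355,258),(452,520),(678,470),(553,226)],[(58,306),(421,273),(396,70),(40,101)]):print("lid",tri([("side2",180+a/4-.4,120+b/4-.4),("top2",240+c/4-.4,140+d/4-.4)]))
E
```

```text
tip (array([ 0.49084769, -0.01539007,  0.13952362]), array([0.24869416]))
[ 0.35633645 -0.01650417  0.13356609]
[256.20859681 200.66678913] [301.91676798 230.48045046]
[256.12316594 199.12580778] [302.00588847 230.18786773]
[256.03718715 197.5749433 ] [302.09594083 229.89222565]
rod (array([0.52439768, 0.02115331, 0.05794833]), array([0.16308007]))
rod (array([ 0.52681863, -0.05132462,  0.04948328]), array([0.0094318]))
lid (array([0.54605941, 0.10467364, 0.077944  ]), array([0.02691391]))
lid (array([ 0.55086414, -0.13591146,  0.0751432 ]), array([0.17552788]))
lid (array([ 0.69133682, -0.13282588,  0.078251  ]), array([0.26308841]))
lid (array([0.68820633, 0.10972844, 0.07400681]), array([0.02465351]))
```

```bash
python3 -m jog '[255,0.1,3,-0.1,0,0,0,255,0.1,6,-0.1,0,0,0,255,0.1,6.9,-0.1,0,0,0,255,0.1,6.9,-0.1,0,0,0,255,0.1,6.9,-0.1,0,0,0]' ; python3 -c "
from h import *
plan([.4275,-.0174,.064],1.1)
for n in('side','top'): snap(n,n+'3')
crop('side3',180,140,380,290,4,'c4')
crop('top3',240,140,360,300,4,'c6')"
```

```text
clock: 5.1
position: [0.3583, -0.0188, 0.0656]
ee_rot: [-0.707, 0.707, 0.008, -0.006]
contact_force: [0.1, 0.4, -1.5]
width: 0.0207
shift cm [6.92 0.17 0.  ] turn [ 0.   -0.    0.01]
```

View pics/c4.png

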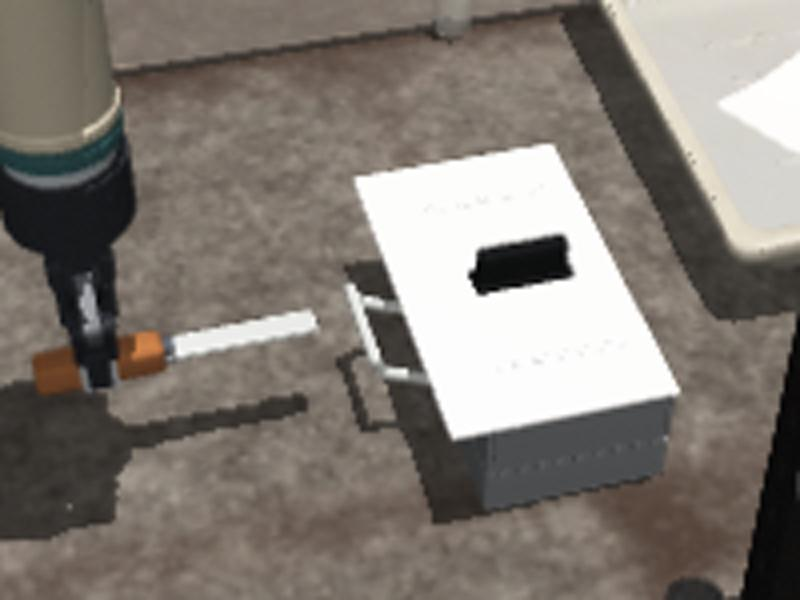

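View pics/c6.png

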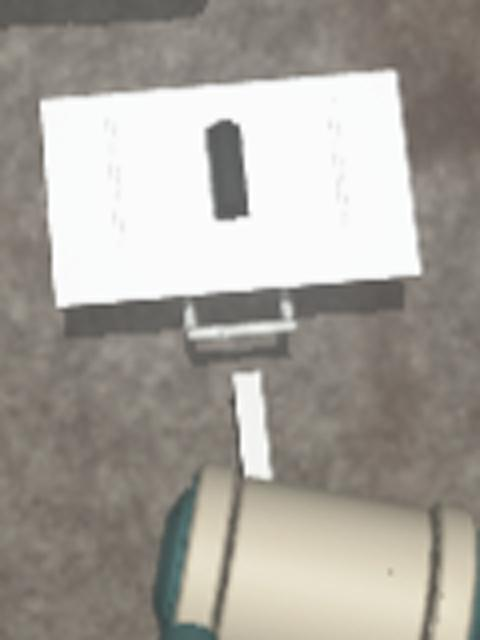

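```bash
python3 -m jog '[255,1.5,0.15,0,0,0,0,255,3,0.15,0,0,0,0,255,4.3,0.15,0,0,0,0,255,4.3,0.15,0,0,0,0,255,4.3,0.15,0,0,0,0]' ; python3 -c "
from h import *
print(get_state()['contact_force'])
plan([.4275,-.0174,.064],1.1)
for n in('side','top'): snap(n,n+'4')
crop('side4',200,160,360,260,5,'c4')
crop('top4',240,140,360,300,4,'c6')"
```

```text
clock: 5.82
position: [0.3997, -0.0178, 0.063]
ee_rot: [0.707, -0.707, -0.006, 0.007]
contact_force: [0.8, 0.1, -0.8]
width: 0.0204
[ 0.84103831  0.0725961  -0.82354469]
shift cm [ 2.78 -0.11 -0.01] turn [-0.   -0.   -0.01]
```

View pics/c4.png

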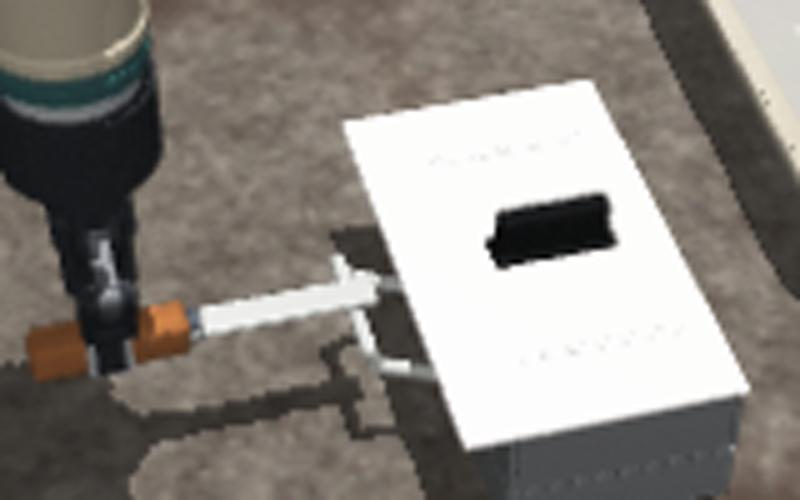

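View pics/c6.png

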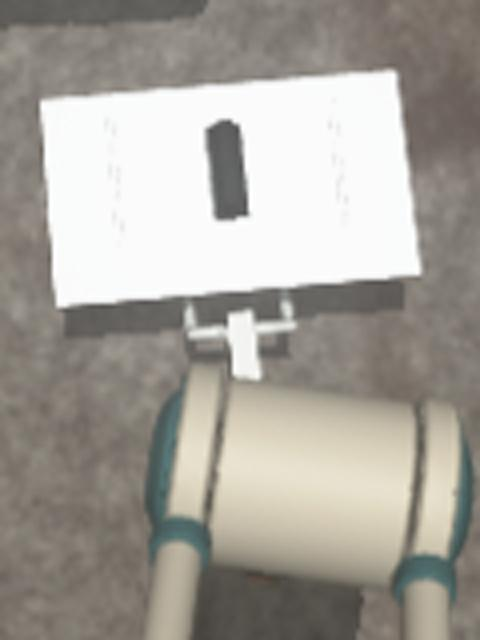

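```bash
python3 -m jog '[255,1.2,-0.05,0,0,0,0,255,2.0,-0.05,0,0,0,0,255,2.7,-0.05,0,0,0,0,255,2.7,-0.05,0,0,0,0,255,2.7,-0.05,0,0,0,0]' ; python3 -c "
from h import *
s=get_state();print(s['contact_force'],s['moment'])
plan([.4275,-.0174,.064],1.1)
for n in('side','top'): snap(n,n+'5')
crop('side5',200,160,360,260,5,'c4')"
```

```text
clock: 6.55
position: [0.4269, -0.0173, 0.0636]
ee_rot: [0.707, -0.707, -0.006, 0.007]
contact_force: [-0.9, 0.5, -2.3]
width: 0.0207
[-0.92683312  0.51584453 -2.32166857] [ 0.02397949  0.03169659 -0.01476834]
shift cm [ 0.06 -0.04 -0.01] turn [-0.   -0.   -0.01]
```

View pics/c4.png

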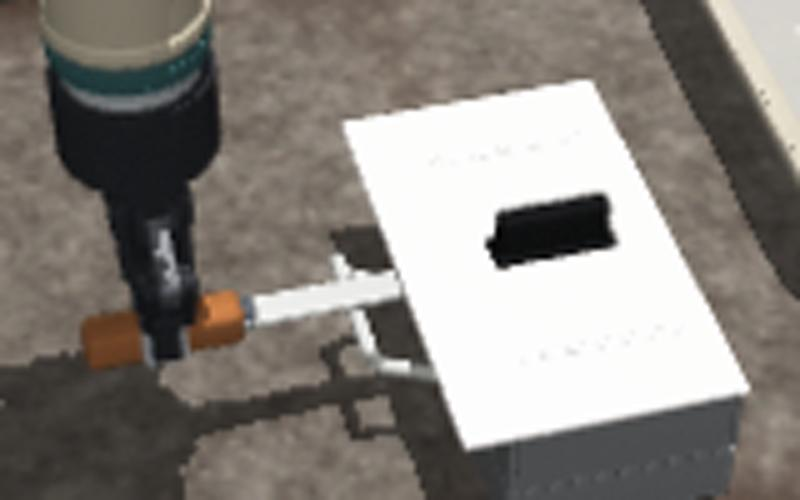

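```bash
python3 -m jog '[255,0.04,0.6,0,0,0,-0.31,255,0.09,1.04,0,0,0,-0.62,255,0.18,1.45,0,0,0,-0.94,255,0.26,1.87,0,0,0,-1.25,255,0.26,1.87,0,0,0,-1.25]' 100; python3 -c "
from h import *
s=get_state();print(s['contact_force'],s['moment'])
for n in('side','top'): snap(n,n+'6')
crop('side6',200,160,360,260,5,'c4')"
```

```text
clock: 7.28
position: [0.4288, -0.0173, 0.0451]
ee_rot: [0.705, -0.704, -0.068, -0.055]
contact_force: [-1.3, -0.1, 0.7]
width: 0.0193
[-1.29044245 -0.09940494  0.66087746] [0.01500197 0.45835062 0.01608351]
```

View pics/c4.png

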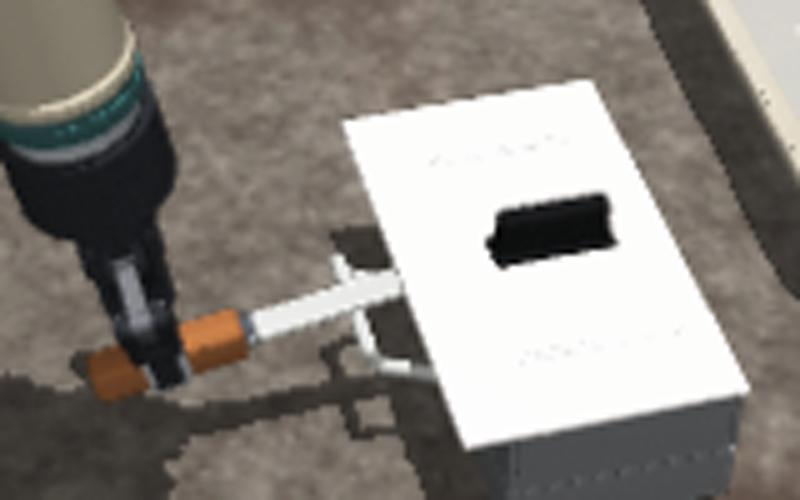

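```bash
cat > lev.py <<'E'
from h import *
import sys
s=get_state();r=rot(s).as_matrix();x=r[:,0];print("p now",np.degrees(np.arcsin(x[2])),s["contact_force"].round(1),s["moment"].round(2))
for p,e in [tuple(map(float,a.split(","))) for a in sys.argv[1:]]:
    q=np.radians(p); piv=np.array([.5235,-.0155,.068])
    h=np.array([np.cos(np.radians(1.1)),np.sin(np.radians(1.1)),0]); z=np.array([0,0,1.])
    X=h*np.cos(q)+z*np.sin(q); Y=h*np.sin(q)-z*np.cos(q)
    c=piv-.0965*X+.0063*Y-e*z*.001
    print(p,e);plan(c,1.1,p)
E
python3 lev.py 10,0 10,4 14,4 18,5 22,6
```

```text
p now 9.852256700201135 [-2.7 -0.9  0.9] [-0.08  0.66 -0.09]
10.0 0.0
shift cm [ 0.07  0.01 -0.01] turn [-0.   -0.   -0.02]
10.0 4.0
shift cm [ 0.    0.41 -0.01] turn [-0.   -0.   -0.02]
14.0 4.0
shift cm [ 0.07  1.08 -0.01] turn [-0.   -0.   -0.52]
18.0 5.0
shift cm [ 0.17  1.84 -0.01] turn [-0.   -0.   -1.02]
22.0 6.0
shift cm [ 0.32  2.59 -0.01] turn [-0.   -0.   -1.52]
```

```bash
python3 -m jog '[255,0,0.4,0,0,0,0,255,0.03,0.7,0,0,0,-0.25,255,0.07,1.08,0,0,0,-0.52,255,0.07,1.08,0,0,0,-0.52]' 110; python3 lev.py 14,4 14,6 18,5 18,8 22,8; python3 -c "
from h import *
for n in('side','top'): snap(n,n+'7')
crop('side7',200,160,360,260,5,'c4')"
```

```text
clock: 7.88
position: [0.4313, -0.0171, 0.0349]
ee_rot: [0.703, -0.701, -0.093, -0.08]
contact_force: [-10.2, -0.8, 11.2]
width: 0.0191
p now 14.120778927742732 [-10.2  -0.8  11.2] [-0.06  0.15 -0.12]
14.0 4.0
shift cm [ 0.    0.03 -0.02] turn [-0.   -0.01  0.02]
14.0 6.0
shift cm [-0.05  0.23 -0.02] turn [-0.   -0.01  0.02]
18.0 5.0
shift cm [ 0.05  0.8  -0.02] turn [-0.   -0.01 -0.48]
18.0 8.0
shift cm [-0.03  1.09 -0.02] turn [-0.   -0.01 -0.48]
22.0 8.0
shift cm [ 0.08  1.76 -0.02] turn [-0.   -0.01 -0.98]
```

View pics/c4.png

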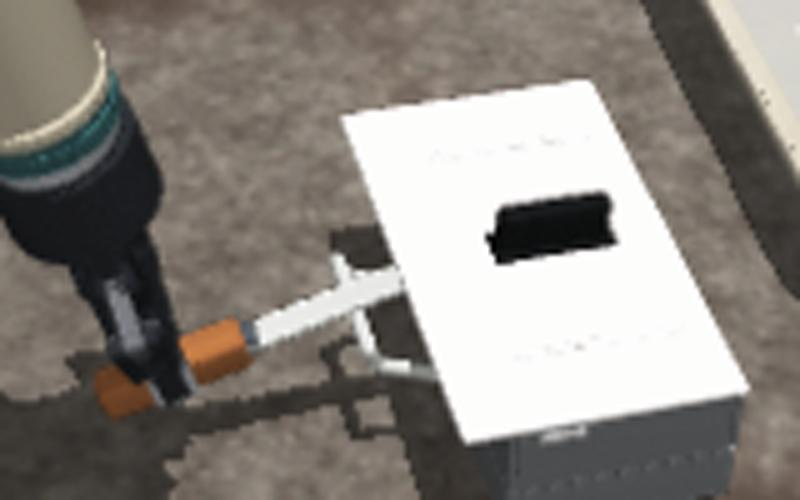

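```bash
python3 -m jog '[255,0.0,0.5,0,0,0,-0.25,255,0.03,0.95,0,0,0,-0.5,255,0.05,1.35,0,0,0,-0.75,255,0.05,1.5,0,0,0,-0.85,255,0.05,1.5,0,0,0,-0.85]' 110; python3 lev.py 22,8 24,8; python3 -c "
from h import *
for n in('side','top'): snap(n,n+'8')
crop('side8',200,160,360,260,5,'c4')"
```

```text
clock: 8.6
position: [0.4367, -0.0173, 0.0203]
ee_rot: [0.696, -0.694, -0.135, -0.123]
contact_force: [-5.9, -1.3, 4.5]
width: 0.0196
p now 20.997112186833945 [-5.9 -1.3  4.5] [-0.17 -0.03 -0.14]
22.0 8.0
shift cm [-0.11  0.21  0.02] turn [ 0.   -0.01 -0.13]
24.0 8.0
shift cm [-0.08  0.54  0.02] turn [ 0.   -0.01 -0.38]
```

View pics/c4.png

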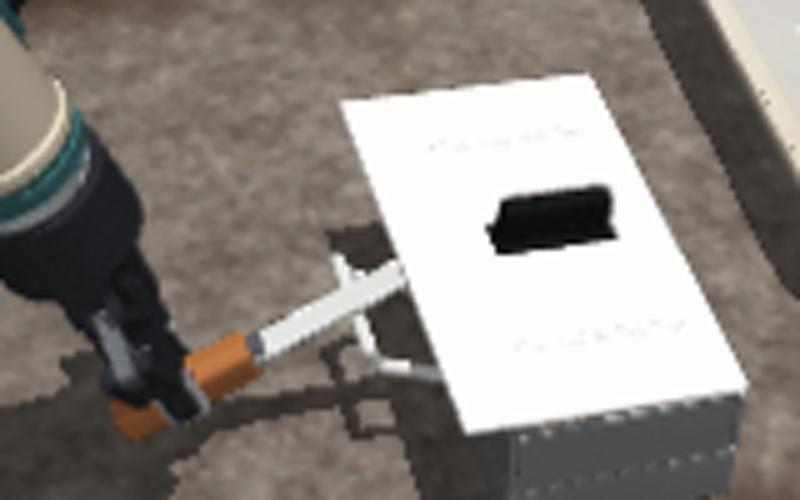

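```bash
python3 lev.py 14,3 6,-1; python3 -c "
from h import *
plan([.34,-.019,.064],1.1,3);plan([.34,-.019,.1],1.1,0)"
```

```text
p now 20.989314361239135 [-5.1 -0.8  4. ] [-0.15 -0.02 -0.21]
14.0 3.0
shift cm [ 0.05 -1.61  0.01] turn [ 0.   -0.01  0.87]
6.0 -1.0
shift cm [ 0.36 -3.32  0.01] turn [ 0.   -0.01  1.87]
shift cm [-7.47 -7.54  0.01] turn [ 0.   -0.01  2.25]
shift cm [-6.18e+00 -1.09e+01  1.00e-02] turn [ 0.   -0.01  2.62]
```

```bash
python3 -m jog '[255,0.02,-0.8,0,0,0,0.44,255,0.05,-1.61,0,0,0,0.87,255,0.2,-2.4,0,0,0,1.37,255,0.36,-3.32,0,0,0,1.87,255,0.36,-3.32,0,0,0,1.87]' 80; python3 lev.py 6,-1; python3 -c "
from h import *
plan([.4175,-.0175,.0640],1.1,4);plan([.34,-.019,.064],1.1,3);plan([.34,-.019,.13],1.1,0)
for n in('side','top'): snap(n,n+'9')
crop('side9',200,160,360,260,5,'c4')"
```

```text
clock: 9.32
position: [0.4309, -0.0178, 0.0532]
ee_rot: [0.706, -0.706, -0.045, -0.031]
contact_force: [0.2, -0.2, -2.2]
width: 0.0194
p now 6.219871134801174 [ 0.2 -0.2 -2.2] [ 0.01  0.15 -0.01]
6.0 -1.0
shift cm [-0.27  0.03  0.05] turn [0.01 0.   0.03]
shift cm [-1.21 -1.22  0.05] turn [0.01 0.   0.28]
shift cm [-8.92 -2.06  0.05] turn [0.01 0.   0.4 ]
shift cm [-8.2  -8.62  0.05] turn [0.01 0.   0.78]
```

View pics/c4.png

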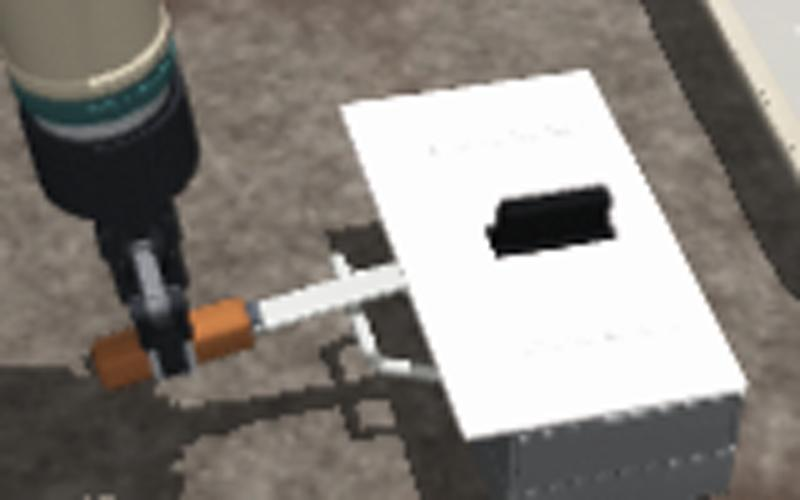

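```bash
python3 -m jog '[255,-1.5,-0.2,0,0,0,0.1,255,-3.5,-0.6,0,0,0,0.2,255,-6,-1.3,0,0,0,0.4,255,-8.9,-2.1,0,0,0,0.4,255,-8.2,-8.6,0,0,0,0.78,255,-8.2,-8.6,0,0,0,0.78,255,-8.2,-8.6,0,0,0,0.78]' 80; python3 -c "
from h import *
for n in('side','top','wrist'): snap(n,n+'10')
crop('side10',180,120,380,300,4,'c4'); crop('top10',240,140,360,300,4,'c6')"
```

```text
clock: 10.3
position: [0.3367, -0.0191, 0.1297]
ee_rot: [-0.707, 0.707, 0.005, -0.008]
contact_force: [0.1, 0.0, -2.2]
width: 0.0189
```

View pics/c4.png

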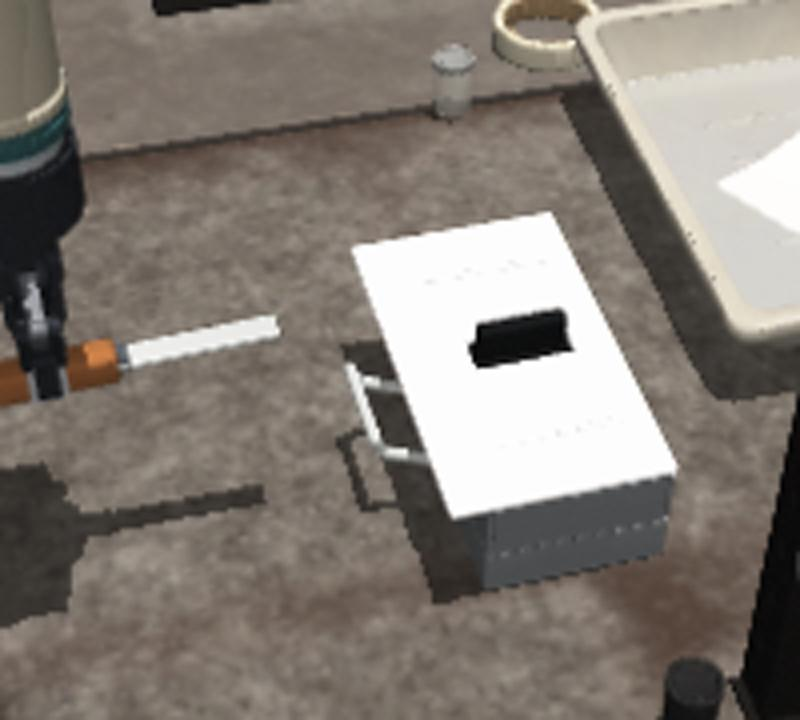

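View pics/c6.png

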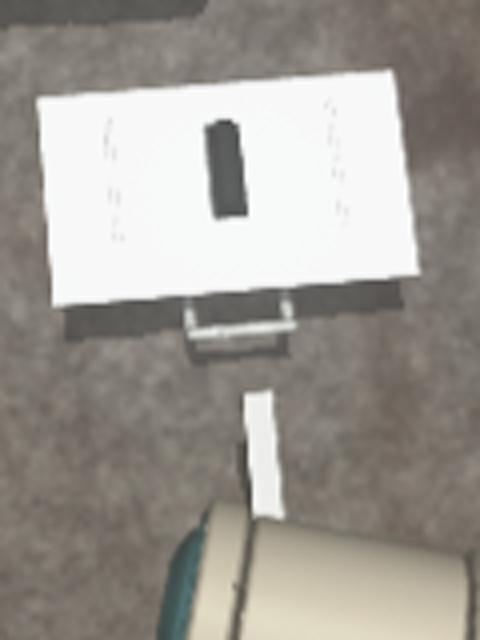

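View pics/wrist10.png

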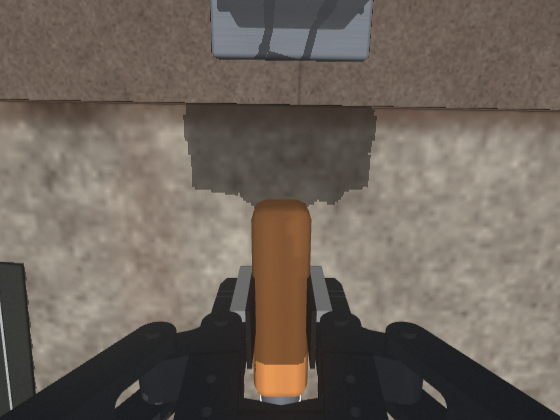

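```bash
python3 - <<'E'
from h import *
s=get_state();print(s["position"],rot(s).as_matrix()[:,0])
print(tri([("side10",180+278/4-.4,120+325/4-.4),("top10",240+259/4-.4,140+391/4-.4)]))
print(tri([("side10",180+122/4-.4,120+358/4-.4),("top10",240+268/4-.4,140+516/4-.4)]))
plan([.4296,-.3927,.13],-5.6)
plan([.4296,-.3927,.02],-5.6)
E
```

```text
[ 0.33607158 -0.01882169  0.12841337] [ 0.99980714  0.0184017  -0.00685968]
(array([ 0.47303965, -0.01869245,  0.14202289]), array([0.01076641]))
(array([ 0.38745048, -0.01839781,  0.13656879]), array([29.44998645]))
shift cm [  8.66  -0.25 -37.55] turn [-0.    0.83 -0.05]
shift cm [  8.74  10.75 -37.56] turn [-0.    0.83 -0.05]
```

```bash
python3 -m jog '[255,8.7,-1,-37.5,0,0.83,0.4,255,8.7,-1,-37.5,0,0.83,0.4,255,8.7,-1,-37.5,0,0.83,0.4,255,8.7,-1,-37.5,0,0.83,0.4,255,8.7,-1,-37.5,0,0.83,0.4,255,8.7,-1,-37.5,0,0.83,0.4,255,8.7,-1,-37.5,0,0.83,0.4,255,8.7,3,-37.5,0,0.83,0.4,255,8.7,7,-37.5,0,0.83,0.4,255,8.7,9,-37.5,0,0.83,0.4,255,8.7,9,-37.5,0,0.83,0.4]' 60; python3 -c "
from h import *
for n in('side','top','wrist'): snap(n,n+'11')
crop('side11',220,220,380,400,4,'c4'); crop('top11',350,170,470,300,5,'c6')
plan([.4296,-.3927,.012],-5.6,-3)"
```

```text
clock: 11.82
position: [0.4293, -0.3897, 0.0362]
ee_rot: [0.708, -0.704, 0.057, -0.011]
contact_force: [0.0, -0.1, -0.7]
width: 0.0194
shift cm [-0.03  2.77 -0.04] turn [ 0.03  0.   -0.05]
```

View pics/c4.png

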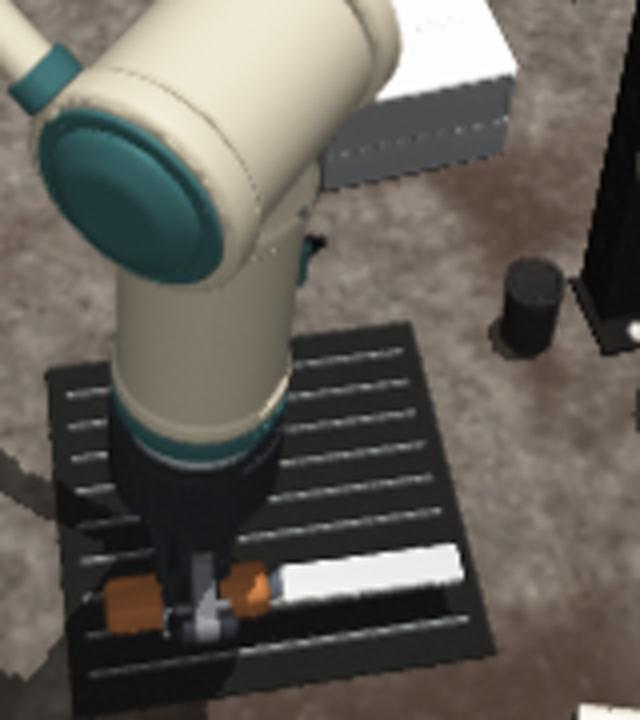

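View pics/c6.png

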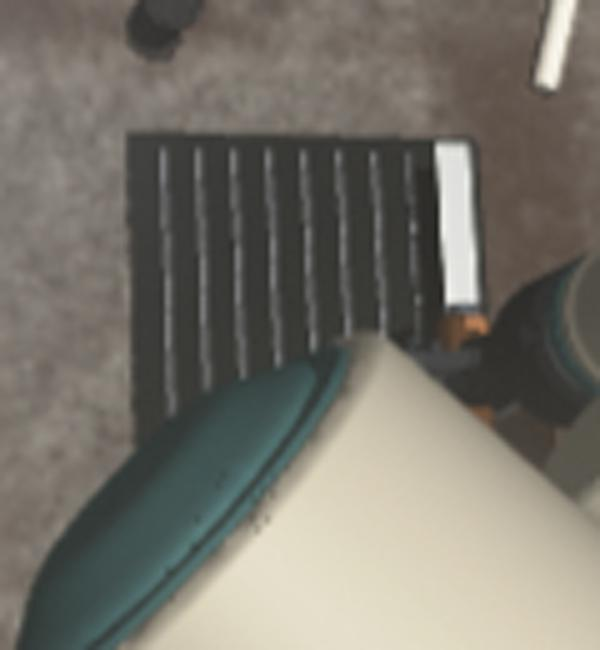

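```bash
python3 -m jog '[255,0,1.5,0,0,0,0,255,0,2.4,0,0,0,0,255,0,2.6,0,0,0,0,255,0,2.6,0,0,0,0]' 60; python3 -c "
from h import *
plan([.4296,-.39,.0085],-5.6,-3)"
```

```text
clock: 12.48
position: [0.4295, -0.3923, 0.0128]
ee_rot: [-0.706, 0.706, -0.056, 0.013]
contact_force: [-1.2, -0.1, -1.5]
width: 0.0195
shift cm [0.01 0.43 0.23] turn [ 0.02  0.   -0.06]
```

```bash
python3 -m jog '[255,0,0.3,0,0,0,0,255,0,0.4,0,0,0,0,255,0,0.4,0,0,0,0]' 60; python3 -c "
from h import *
s=get_state();print(s['contact_force'],s['moment'])
plan([.4296,-.3927,.0085],-5.6,-3)
snap('side','side12');crop('side12',220,220,380,400,4,'c4')"
```

```text
clock: 12.85
position: [0.4294, -0.3924, 0.0091]
ee_rot: [-0.706, 0.706, -0.056, 0.013]
contact_force: [0.1, 0.8, -1.2]
width: 0.0195
[ 0.12135712  0.75103164 -1.17090499] [ 0.00165948  0.0051504  -0.05344654]
shift cm [ 0.02  0.06 -0.03] turn [ 0.03  0.   -0.05]
```

View pics/c4.png

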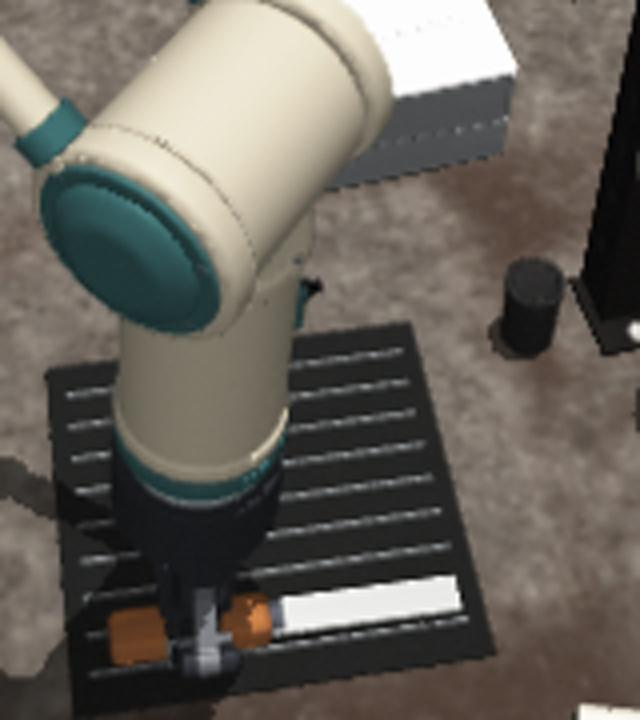

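```bash
python3 -m jog '[255,0,0.15,0,0,0,0,255,0,0.25,0,0,0,0,255,0,0.25,0,0,0,0]' 40
```

```text
clock: 13.28
position: [0.4293, -0.3925, 0.0085]
ee_rot: [-0.705, 0.706, -0.055, 0.013]
contact_force: [-1.5, 1.7, 11.2]
width: 0.0195
```

Contact (11 N). Release and lift.

```bash
python3 -m jog '[200,0,0.1,0,0,0,0,120,0,0,0,0,0,0,60,0,0,0,0,0,0,0,0,0,0,0,0,0,0,0,0,0,0,0,0,0,-4,0,0,0,0,0,0,-9,0,0,0,0,0,0,-13,0,0,0,0,0,0,-15,0,0,0,0,0,0,-15,0,0,0,0]'; python3 -c "
from h import *
snap('wrist','w13');snap('side','side13');plan([.45,-.1,.25],-5)
plan([.6225,-.0125,.2],1.1)"
```

```text
shift cm [ -2.21 -24.19  29.2 ] turn [ 0.03 -0.07 -0.42]
shift cm [ 14.37 -20.21  39.61] turn [ 0.01 -0.83 -0.42]invalid input at $: expected a multiple of 7 numbers
```

View pics/w13.png

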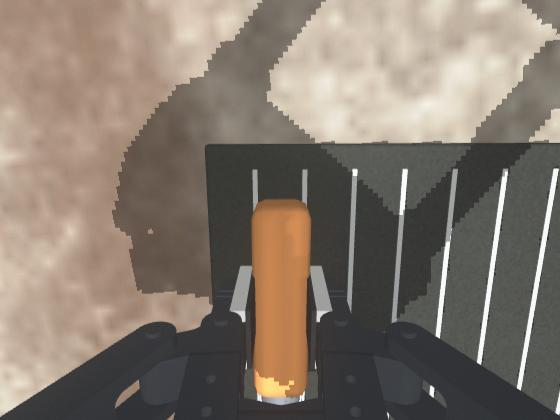

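```bash
python3 -m jog '[200,0,0.1,0,0,0,0, 120,0,0,0,0,0,0, 60,0,0,0,0,0,0, 0,0,0,0,0,0,0, 0,0,0,0,0,0,0, 0,0,-4,0,0,0,0, 0,0,-9,0,0,0,0, 0,0,-13,0,0,0,0, 0,0,-15,0,0,0,0, 0,0,-15,0,0,0,0]'; python3 -c "
from h import *
snap('wrist','w13');snap('side','side13');
plan([.6225,-.0125,.2],1.1)"
```

```text
clock: 14.62
position: [0.4391, -0.3935, 0.1578]
ee_rot: [-0.705, 0.707, -0.055, 0.014]
contact_force: [-0.7, -0.3, 0.1]
width: 0.0849
shift cm [14.4  -5.46 39.57] turn [-0.01 -0.83 -0.44]
```

View pics/w13.png

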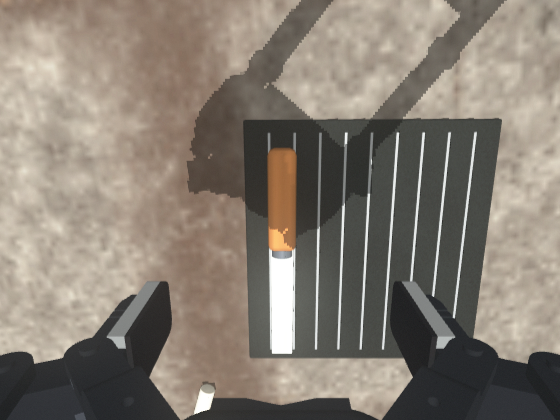

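```bash
python3 - <<'E'
from h import *
snap("top","top14"); crop("top14",240,140,360,240,6,"c6")
E
```

```text
(no output)
```

View pics/c6.png

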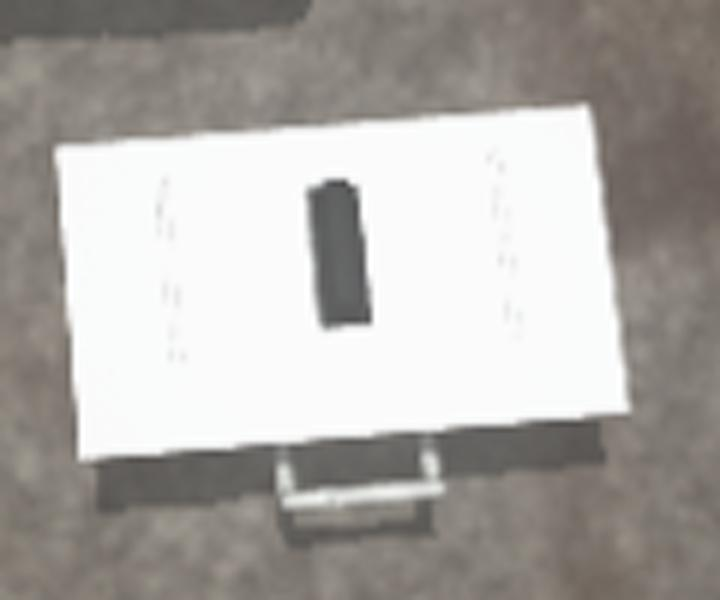

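```bash
python3 - <<'E'
from h import *
P=lambda u,v,z: px2w("top14",240+(u+.5)/6-.5,140+(v+.5)/6-.5,z)
a=P(332,186,.108);b=P(347,325,.110);print(a,b,np.degrees(np.arctan2((a-b)[1],(a-b)[0])),(a+b)/2)
for u,v in((57,148),(588,104),(630,410),(80,460)): print(P(u,v,.083))
E
```

```text
[ 0.65344081 -0.01018151  0.108     ] [ 0.59035607 -0.011836    0.11      ] 1.502323314725679 [ 0.62189844 -0.01100875  0.109     ]
[0.68734625 0.11035578 0.083     ]
[ 0.69151175 -0.12944026  0.083     ]
[ 0.55005929 -0.13389935  0.083     ]
[0.54459882 0.10744338 0.083     ]
```

```bash
python3 -m jog '[0,3,-6,6,0,-0.2,-0.2,0,14.4,-6,39.6,0,-0.83,-0.44,0,14.4,-6,39.6,0,-0.83,-0.44,0,14.4,-6,39.6,0,-0.83,-0.44,0,14.4,-6,39.6,0,-0.83,-0.44,0,14.4,-6,39.6,0,-0.83,-0.44,0,14.4,-6,39.6,0,-0.83,-0.44,0,14.4,-6,39.6,0,-0.83,-0.44,0,14.4,-6,39.6,0,-0.83,-0.44]' ; python3 -c "
from h import *
snap('wrist','w15');plan([.622,-.0115,.14],1.3)"
```

```text
clock: 15.9
position: [0.6224, -0.0127, 0.2045]
ee_rot: [-0.707, 0.707, 0.006, -0.008]
contact_force: [0.1, -0.2, 0.3]
width: 0.0853
shift cm [-0.02  6.48  0.2 ] turn [ 0.   -0.03 -0.01]
```

View pics/w15.png

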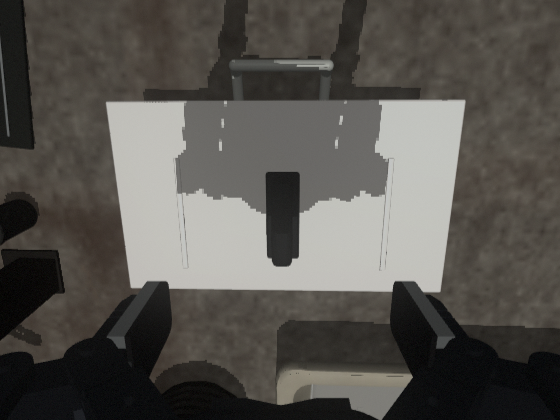

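```bash
python3 -c "
from h import *
a=px2w('w15',282.5,172,.111);b=px2w('w15',282,262,.108);print(a,b)
plan([.622,-.0125,.091],1.3)"; 
```

```text
[ 0.59100022 -0.01318066  0.111     ] [ 0.65459472 -0.01223796  0.108     ]
shift cm [-0.02 11.38  0.1 ] turn [ 0.   -0.03 -0.01]
```

```bash
python3 -m jog '[0,0,5,0,0,0,0, 0,0,8,0,0,0,0, 60,0,10,0,0,0,0, 60,0,11.1,0,0,0,0, 60,0,11.1,0,0,0,0]' ; python3 -c "
from h import *
plan([.622,-.0125,.091],1.3)"; 
```

```text
clock: 16.58
position: [0.6228, -0.0138, 0.0945]
ee_rot: [-0.707, 0.707, 0.006, -0.006]
contact_force: [-1.5, -0.2, -0.0]
width: 0.0655
shift cm [-0.08  0.35  0.13] turn [ 0.   -0.04 -0.  ]
```

```bash
python3 -m jog '[60,0,0.15,0.1,0,0,0, 255,0,0.15,0.1,0,0,0, 255,0,0.15,0.1,0,0,0, 255,0,0.15,0.1,0,0,0, 255,0,0.15,0.1,0,0,0, 255,0,0.15,0.1,0,0,0]' 90; python3 -c "
from h import *
print(get_state()['moment'])"; 
```

```text
clock: 17.32
position: [0.6237, -0.0119, 0.0943]
ee_rot: [-0.707, 0.707, 0.007, -0.006]
contact_force: [-0.7, -2.3, 6.1]
width: 0.0117
[0.16748948 0.21315949 0.15865934]
```

```bash
python3 -m jog '[255,0,-0.6,0,0,0,0, 255,0,-1.5,0,0,0,0, 255,0,-3,0,0,0,0, 255,0,-6,0,0,0,0, 255,0,-9,0,0,0,0, 255,0,-9,0,0,0,0]' 90; python3 -c "
from h import *
print(get_state()['moment'])
snap('side','side16');snap('top','top16')"; 
```

```text
clock: 18.08
position: [0.6253, -0.0118, 0.187]
ee_rot: [-0.707, 0.707, 0.01, -0.004]
contact_force: [0.3, 0.5, -2.3]
width: 0.0112
[-0.00271497 -0.03757416 -0.00704328]
```

View pics/side16.png

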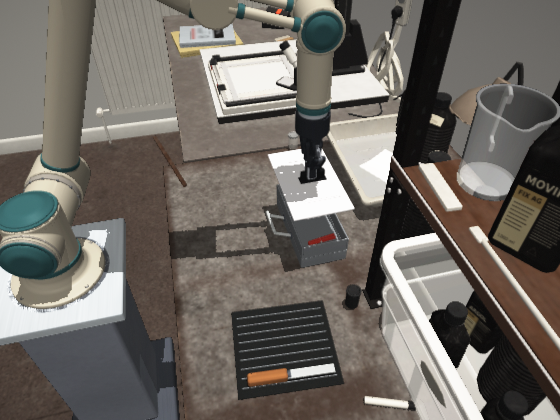

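View pics/top16.png

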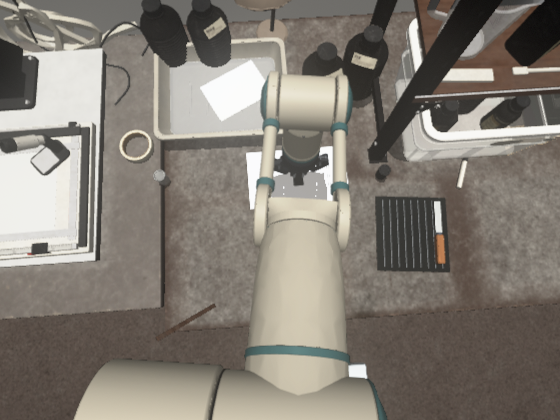

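```bash
python3 -c "
from h import *
plan([.42,.205,.187],1.1);plan([.42,.205,.04],1.1)"; 
```

```text
shift cm [-19.88  -0.38  22.03] turn [ 0.   -0.    0.01]
shift cm [-19.9   14.32  22.03] turn [ 0.   -0.    0.01]
```

```bash
python3 -m jog '[255,-3,-0.3,3.3,0,0,0, 255,-6,-0.3,7,0,0,0, 255,-9.5,-0.3,10.5,0,0,0, 255,-13,-0.3,14.5,0,0,0, 255,-16.5,-0.3,18.5,0,0,0, 255,-19.9,-0.3,22,0,0,0, 255,-19.9,3,22,0,0,0, 255,-19.9,7,22,0,0,0, 255,-19.9,11,22,0,0,0, 255,-19.9,13,22,0,0,0, 255,-19.9,13,22,0,0,0]' 90; python3 -c "
from h import *
snap('side','side17');plan([.42,.205,.025],1.1);crop('side17',160,80,360,260,4,'c4')"; 
```

```text
clock: 19.55
position: [0.4178, 0.2037, 0.0509]
ee_rot: [-0.706, 0.708, 0.005, -0.008]
contact_force: [-0.5, 1.5, -2.0]
width: 0.0118
shift cm [0.09 2.71 0.09] turn [ 0.01 -0.   -0.01]
```

View pics/c4.png

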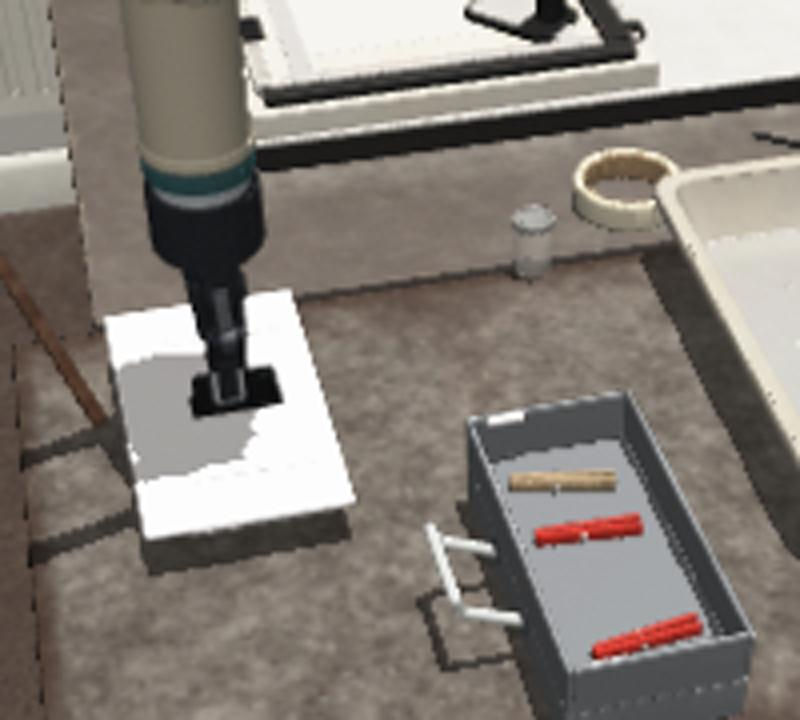

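```bash
python3 -m jog '[255,0,1.2,0,0,0,0, 255,0,2.1,0,0,0,0, 255,0,2.5,0,0,0,0, 255,0,2.7,0,0,0,0, 255,0,2.7,0,0,0,0]' 60; python3 -c "
from h import *
s=get_state();print(s['contact_force'],s['moment'])"; 
```

```text
clock: 20.23
position: [0.4205, 0.2046, 0.0265]
ee_rot: [-0.707, 0.707, 0.007, -0.006]
contact_force: [-0.2, 0.5, 0.3]
width: 0.0117
[-0.15470838  0.54902013  0.26342571] [-0.18333763  0.10387577 -0.09403788]
```

Touching (force -2 → +0.5). Press slightly, then release.

```bash
python3 -m jog '[255,0,0.15,0,0,0,0, 255,0,0.2,0,0,0,0, 150,0,0.15,0,0,0,0, 60,0,0,0,0,0,0, 60,0,0,0,0,0,0, 60,0,-3,0,0,0,0, 60,0,-8,0,0,0,0, 0,0,-13,0,0,0,0, 0,0,-15,0,0,0,0, 0,0,-15,0,0,0,0]' 40; python3 -c "
from h import *
snap('side','side18');snap('top','top18');crop('side18',160,80,360,260,4,'c4')
crop('top18',240,140,360,260,6,'c6')"; 
```

```text
clock: 21.48
position: [0.4214, 0.2049, 0.1778]
ee_rot: [0.707, -0.707, -0.009, 0.005]
contact_force: [0.7, -0.3, -0.4]
width: 0.0853
```

View pics/c4.png

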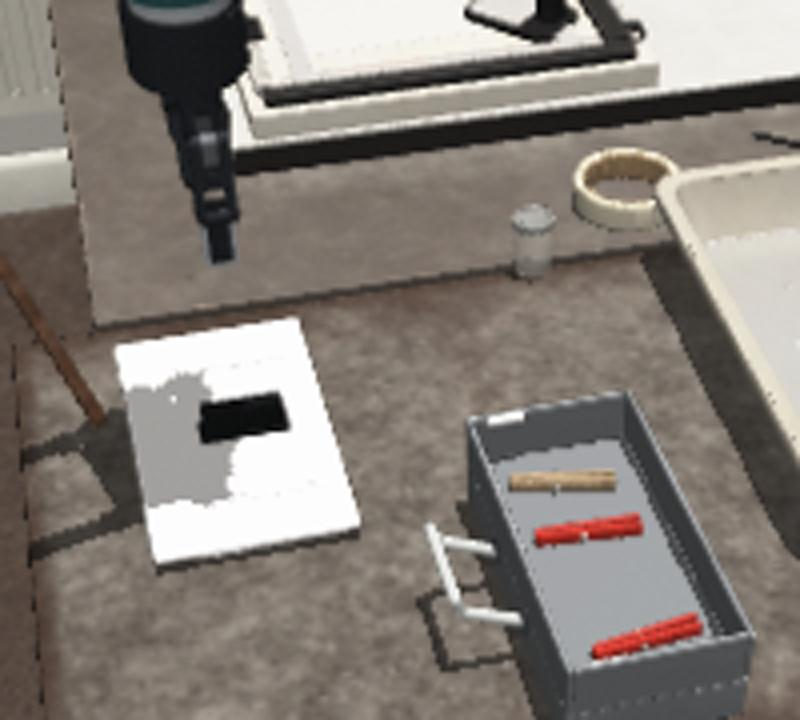

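View pics/c6.png

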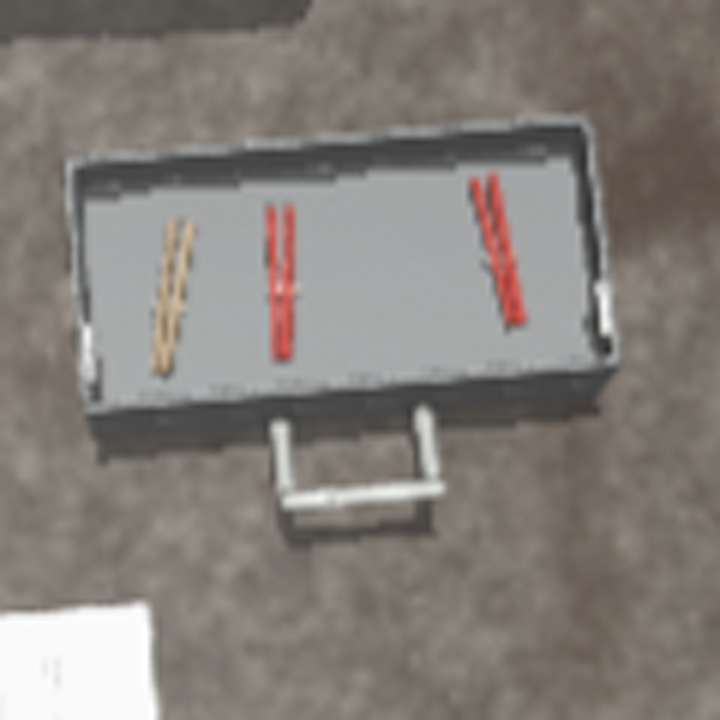

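```bash
python3 - <<'E'
from h import *
P=lambda u,v,z: px2w("top18",240+(u+.5)/6-.5,140+(v+.5)/6-.5,z)
for n,a,b in(("wood",(182,222),(161,370)),("redL",(280,206),(282,358)),("redR",(484,178),(514,323))):
    A=P(*a,.045);B=P(*b,.045);psi=np.degrees(np.arctan2((A-B)[1],(A-B)[0])); print(n,(A+B)/2,psi,np.linalg.norm(A-B))
    plan(np.r_[((A+B)/2)[:2],.15],psi)
E
```

```text
wood [0.62548595 0.06421    0.045     ] -11.296993263650808 0.0707250269177534
shift cm [ 20.33   2.55 -14.39] turn [0.   1.55 0.  ]
redL [0.62863993 0.0135932  0.045     ] -3.3070444018054683 0.07225100221475757
shift cm [ 20.55   2.56 -19.46] turn [0.   0.55 0.  ]
redR [ 0.63662198 -0.08780029  0.045     ] 6.146708433433035 0.070447391068472
shift cm [ 21.16   2.56 -29.61] turn [ 0.   -0.64  0.  ]
```

```bash
python3 -m jog '[130,21.1,2,-29.6,0,-0.64,0, 130,21.1,2,-29.6,0,-0.64,0, 130,21.1,2,-29.6,0,-0.64,0, 130,21.1,2,-29.6,0,-0.64,0, 130,21.1,2,-29.6,0,-0.64,0, 130,21.1,2,-29.6,0,-0.64,0, 130,21.1,2,-29.6,0,-0.64,0, 130,21.1,2,-29.6,0,-0.64,0]' 40; python3 -c "
from h import *
snap('wrist','w19');plan([.6366,-.0878,.0385],6.1)"
```

```text
clock: 22.58
position: [0.6353, -0.0869, 0.1545]
ee_rot: [0.707, -0.706, -0.037, 0.039]
contact_force: [-0.2, -0.1, 0.3]
width: 0.042
shift cm [ 0.14 11.66 -0.17] turn [-0.01  0.01 -0.01]
```

View pics/w19.png

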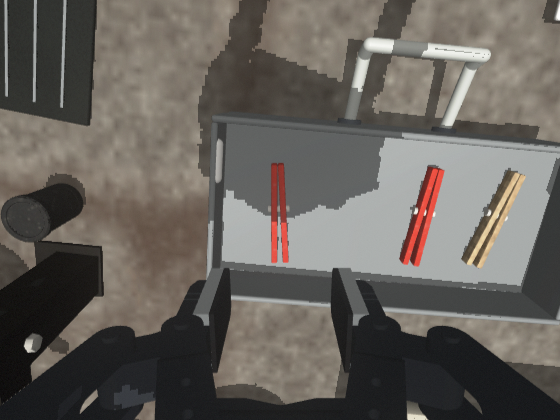

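```bash
python3 -c "
from h import *
for n,a,b in(('R',(281,261),(277.5,163)),('L',(411,263),(436,168)),('W',(475,265),(518,173))):
    A=px2w('w19',*a,.045);B=px2w('w19',*b,.045);print(n,(A+B)/2,np.degrees(np.arctan2((A-B)[1],(A-B)[0])),np.linalg.norm(A-B))
plan([.6366,-.0878,.0385],6.1)"
```

```text
R [ 0.63657885 -0.08850096  0.045     ] 7.996843515420634 0.0717925280041824
L [0.62834517 0.01227168 0.045     ] -1.9107348805973823 0.07064456990637225
W [0.62537588 0.06380198 0.045     ] -9.439045436904097 0.0707148421865698
shift cm [ 0.14 11.66 -0.17] turn [-0.01  0.01 -0.01]
```

```bash
python3 -m jog '[130,0.1,5,-0.2,0,-0.15,0, 130,0.1,9,-0.2,0,-0.15,0, 130,0.1,10.8,-0.2,0,-0.15,0, 130,0.1,11.3,-0.2,0,-0.15,0, 130,0.1,11.3,-0.2,0,-0.15,0]' 40; python3 -c "
from h import *
plan([.6366,-.0883,.0385],7.3)"
```

```text
clock: 23.25
position: [0.6389, -0.0891, 0.0448]
ee_rot: [-0.705, 0.706, 0.047, -0.045]
contact_force: [-0.2, 0.0, -0.1]
width: 0.0419
shift cm [-0.22  0.63  0.11] turn [0.01 0.01 0.02]
```

```bash
python3 -m jog '[130,-0.1,0.45,0.05,0,0,0, 130,-0.1,0.45,0.05,0,0,0]' 40; python3 -c "
from h import *
print(get_state()['contact_force']);plan([.6366,-.0883,.0385],7.3)"
```

```text
clock: 23.5
position: [0.6373, -0.0891, 0.0398]
ee_rot: [-0.705, 0.706, 0.046, -0.045]
contact_force: [-0.1, 0.6, -0.1]
width: 0.0419
[-0.1231893   0.61632877 -0.1360117 ]
shift cm [-0.06  0.13  0.08] turn [0.01 0.01 0.02]
```

```bash
python3 -m jog '[255,0,0.1,0,0,0,0, 255,0,0.1,0,0,0,0, 255,0,0.1,0,0,0,0, 255,0,0.1,0,0,0,0, 255,0,0,0,0,0,0]' 50; python3 -c "
from h import *
plan([.6366,-.0883,.16],7.3)
import numpy as np
c,s=np.cos(np.radians(-5.6)),np.sin(np.radians(-5.6))
for mx,my in((.045,.02),(-.045,.02),(.045,.07),(-.045,.07)):
  print(.4812+c*mx-s*my,-.3274+s*mx+c*my)"
```

```text
clock: 24.12
position: [0.6369, -0.089, 0.039]
ee_rot: [-0.706, 0.706, 0.046, -0.045]
contact_force: [0.3, 0.1, -0.5]
width: 0.0084
shift cm [-1.00e-02 -1.21e+01  7.00e-02] turn [0.   0.01 0.01]
0.5279368909943655 -0.3118866824895251
0.4383664249960006 -0.30310422151120164
0.5328160359823229 -0.2621253124904336
0.4432455699839581 -0.2533428515121101
```

```bash
python3 -m jog '[255,0,-3,0,0,0,0, 255,0,-7,0,0,0,0, 255,0,-11,0,0,0,0, 255,0,-11,0,0,0,0]' 50; python3 -c "
from h import *
snap('side','side20');crop('side20',240,140,380,260,5,'c4')
plan([.528,-.312,.15],-5.6);plan([.528,-.312,.02],-5.6)"
```

```text
clock: 24.62
position: [0.6392, -0.0895, 0.1529]
ee_rot: [-0.705, 0.707, 0.049, -0.043]
contact_force: [0.3, -0.6, -0.6]
width: 0.0086
shift cm [-13.74   0.03 -20.69] turn [0.01 1.62 0.03]
shift cm [-13.79  13.03 -20.67] turn [0.01 1.62 0.03]
```

View pics/c4.png

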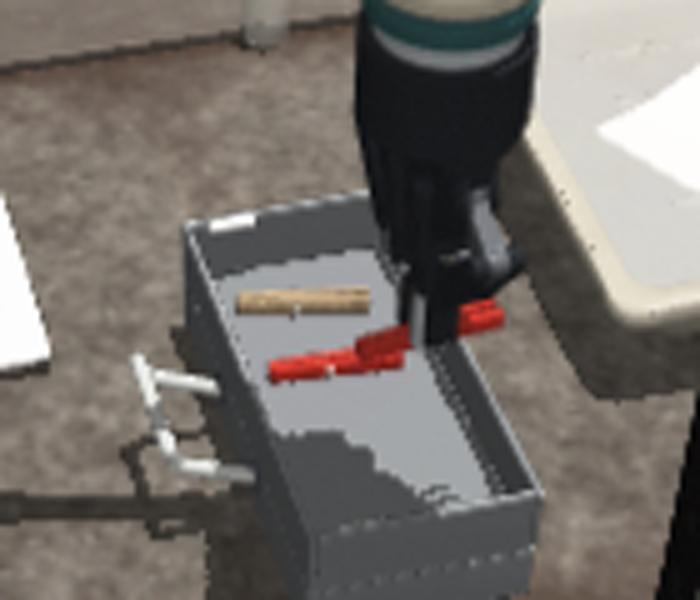

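```bash
python3 -m jog '[255,-5,0,-4,0,0.3,0, 255,-10,0,-9,0,0.7,0, 255,-13.8,0,-14,0,1.2,0, 255,-13.8,0,-19,0,1.62,0, 255,-13.8,0,-20.7,0,1.62,0, 255,-13.8,5,-20.7,0,1.62,0, 255,-13.8,10,-20.7,0,1.62,0, 255,-13.8,12.2,-20.7,0,1.62,0, 255,-13.8,12.2,-20.7,0,1.62,0]' 50; python3 -c "
from h import *
snap('side','side21');crop('side21',220,220,380,400,4,'c4')
plan([.528,-.312,.009],-5.6)"
```

```text
clock: 25.8
position: [0.5249, -0.3096, 0.0238]
ee_rot: [0.708, -0.705, 0.036, -0.032]
contact_force: [-0.3, 0.4, 1.1]
width: 0.0085
shift cm [ 0.19  1.66 -0.12] turn [-0.01  0.01 -0.01]
```

View pics/c4.png

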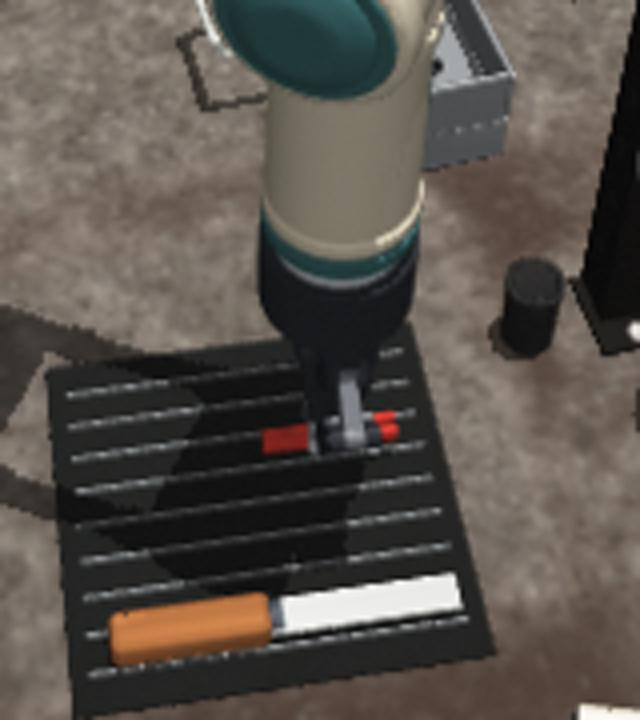

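```bash
python3 -m jog '[255,0,1,0,0,0,0, 255,0,1.4,0,0,0,0, 255,0,1.5,0,0,0,0, 255,0,1.5,0,0,0,0]' 50; python3 -c "
from h import *
print(get_state()['contact_force'])"
```

```text
clock: 26.35
position: [0.527, -0.3122, 0.0124]
ee_rot: [-0.706, 0.706, -0.034, 0.035]
contact_force: [-0.2, 0.1, -0.1]
width: 0.0085
[-0.17525054  0.14963274 -0.0805387 ]
```

```bash
python3 -m jog '[255,0,0.3,0,0,0,0, 255,0,0.4,0,0,0,0, 255,0,0.4,0,0,0,0]' 40
```

```text
clock: 26.72
position: [0.5268, -0.3119, 0.0079]
ee_rot: [0.706, -0.706, 0.034, -0.035]
contact_force: [-0.6, 0.4, -1.0]
width: 0.009
```

```bash
python3 -m jog '[255,0,0.1,0,0,0,0, 200,0,0.1,0,0,0,0, 150,0,0,0,0,0,0, 130,0,0,0,0,0,0, 130,0,-3,0,0,0,0, 130,0,-8,0,0,0,0, 130,0,-13,0,0,0,0, 130,0,-15,0,0,0,0]' 40; python3 -c "
from h import *
snap('wrist','w22');plan([.6285,.0125,.155],-2.5)"
```

```text
clock: 27.72
position: [0.528, -0.313, 0.1617]
ee_rot: [-0.705, 0.708, -0.032, 0.037]
contact_force: [-0.1, 0.4, 1.2]
width: 0.042
shift cm [ 6.77  0.74 33.41] turn [ 0.03 -0.38  0.06]
```

View pics/w22.png

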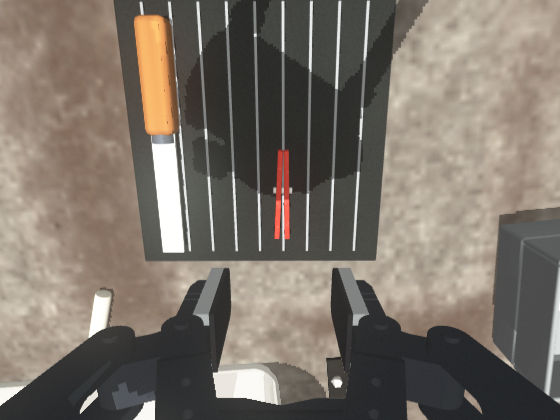

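```bash
python3 -m jog '[130,0,0.5,6,0,0,0, 130,2,0.5,12,0,-0.38,0, 130,6.8,0.5,18,0,-0.38,0, 130,6.8,0.5,24,0,-0.38,0, 130,6.8,0.5,30,0,-0.38,0, 130,6.8,0.5,33.4,0,-0.38,0, 130,6.8,5,33.4,0,-0.38,0, 130,6.8,9,33.4,0,-0.38,0,130,6.8,9,33.4,0,-0.38,0]' 40; python3 -c "
from h import *
plan([.6282,.0127,.0385],-2.5)
snap('wrist','w23')"
```

```text
clock: 28.9
position: [0.6235, 0.0143, 0.0642]
ee_rot: [0.707, -0.707, 0.018, -0.013]
contact_force: [0.6, -0.6, 0.5]
width: 0.0419
shift cm [ 0.5   2.56 -0.14] turn [-0.   -0.   -0.06]
```

View pics/w23.png

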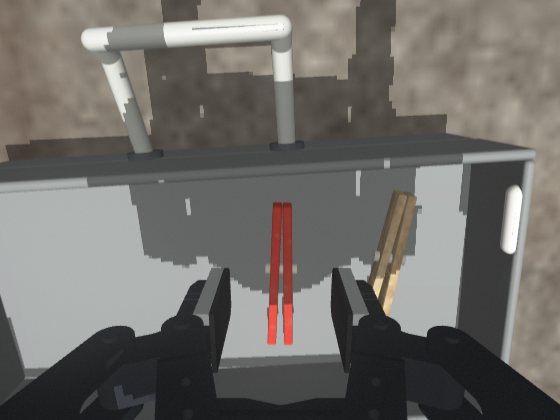

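```bash
python3 -m jog '[140,0.3,1.5,-0.1,0,0,0, 140,0.3,2.3,-0.1,0,0,0, 140,0.3,2.4,-0.1,0,0,0, 140,0.3,2.4,-0.1,0,0,0]' 40; python3 -c "
from h import *
print(get_state()['contact_force']);plan([.6282,.0127,.039],-2.5)"
```

```text
clock: 29.45
position: [0.6301, 0.0126, 0.0445]
ee_rot: [-0.707, 0.707, -0.015, 0.016]
contact_force: [0.3, 0.2, 0.1]
width: 0.0389
[0.2750903  0.168797   0.05632536]
shift cm [-0.19  0.55  0.  ] turn [ 0.   -0.01  0.01]
```

```bash
python3 -m jog '[140,-0.1,0.5,0,0,0,0, 140,-0.1,0.5,0,0,0,0, 255,-0.1,0.5,0,0,0,0, 255,-0.1,0.5,0,0,0,0, 255,-0.1,0.5,0,0,0,0, 255,-0.1,0.5,0,0,0,0, 255,-0.1,0.5,0,0,0,0]' 50; python3 -c "
from h import *
plan([.628,.0127,.15],-2.5)"
```

```text
clock: 30.32
position: [0.6292, 0.0128, 0.0394]
ee_rot: [-0.707, 0.707, -0.015, 0.016]
contact_force: [-0.7, -0.0, 3.1]
width: 0.0087
shift cm [-9.000e-02 -1.106e+01 -1.000e-02] turn [ 0.   -0.    0.02]
```

```bash
python3 -m jog '[255,0,-3,0,0,0,0, 255,0,-7,0,0,0,0, 255,0,-11,0,0,0,0, 255,0,-11,0,0,0,0]' 50; python3 -c "
from h import *
plan([.438,-.303,.15],-5.6);plan([.438,-.303,.02],-5.6)"
```

```text
clock: 30.82
position: [0.631, 0.0125, 0.1527]
ee_rot: [-0.707, 0.707, -0.012, 0.019]
contact_force: [0.5, 0.1, 0.3]
width: 0.0087
shift cm [-17.89   0.13 -32.37] turn [0.   0.38 0.06]
shift cm [-18.    13.13 -32.37] turn [0.   0.38 0.06]
```

```bash
python3 -m jog '[255,-5,0,-3,0,0.1,0, 255,-10,0,-7,0,0.2,0, 255,-14,0,-13,0,0.38,0, 255,-18,0,-19,0,0.38,0, 255,-18,0,-25,0,0.38,0, 255,-18,0,-31,0,0.38,0, 255,-18,0,-32.4,0,0.38,0, 255,-18,5,-32.4,0,0.38,0, 255,-18,10,-32.4,0,0.38,0, 255,-18,12.5,-32.4,0,0.38,0, 255,-18,12.5,-32.4,0,0.38,0]' 50; python3 -c "
from h import *
snap('side','side24');crop('side24',220,220,380,400,4,'c4')
plan([.438,-.303,.008],-5.6)"
```

```text
clock: 32.2
position: [0.4325, -0.3011, 0.021]
ee_rot: [0.708, -0.705, 0.036, -0.033]
contact_force: [0.1, 0.7, 0.0]
width: 0.0082
shift cm [ 0.43  1.47 -0.04] turn [-0.01  0.   -0.01]
```

View pics/c4.png

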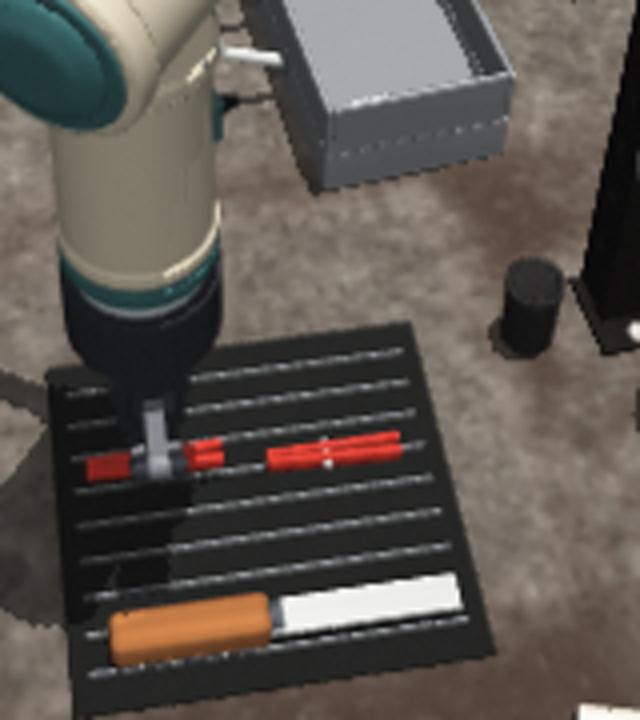

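```bash
python3 -m jog '[255,0.1,0.7,0,0,0,0, 255,0.1,1.1,0,0,0,0, 255,0.1,1.35,0,0,0,0, 255,0.1,1.35,0,0,0,0]' 50; python3 -c "
from h import *
print(get_state()['contact_force'])
plan([.438,-.303,.0075],-5.6)"
```

```text
clock: 32.75
position: [0.4358, -0.3031, 0.0106]
ee_rot: [-0.706, 0.706, -0.034, 0.035]
contact_force: [0.2, 0.2, -0.3]
width: 0.0085
[ 0.23017137  0.16469852 -0.34048429]
shift cm [0.21 0.31 0.03] turn [0.   0.   0.01]
```

```bash
python3 -m jog '[255,0,0.25,0,0,0,0, 255,0,0.35,0,0,0,0, 255,0,0.35,0,0,0,0, 200,0,0.3,0,0,0,0, 150,0,0.2,0,0,0,0, 130,0,0.2,0,0,0,0, 130,0,-3,0,0,0,0, 130,0,-8,0,0,0,0, 130,0,-13,0,0,0,0, 130,0,-15,0,0,0,0]' 40; python3 -c "
from h import *
snap('wrist','w25');plan([.6255,.064,.155],-10)"
```

```text
clock: 34.0
position: [0.4368, -0.3041, 0.1635]
ee_rot: [-0.705, 0.708, -0.032, 0.036]
contact_force: [-0.4, 0.2, 0.1]
width: 0.0418
shift cm [15.14  0.93 38.53] turn [0.03 0.55 0.06]
```

View pics/w25.png

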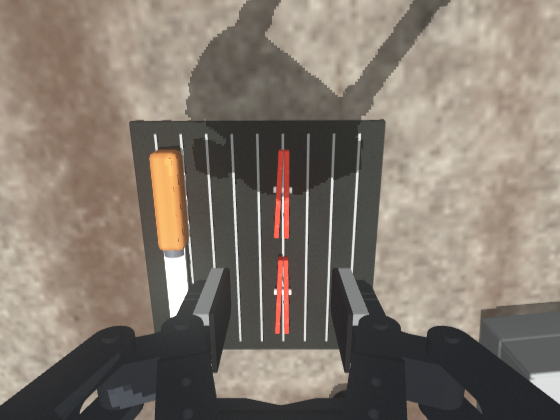

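Both red pegs lie straight on the mat. Now the wooden one.

```bash
python3 -m jog '[130,2,0.5,6,0,0,0, 130,5,0.5,12,0,0.3,0, 130,8,0.5,18,0,0.55,0, 130,12,0.5,24,0,0.55,0, 130,15.1,0.5,30,0,0.55,0, 130,15.1,0.5,36,0,0.55,0, 130,15.1,0.5,38.5,0,0.55,0, 130,15.1,5,38.5,0,0.55,0, 130,15.1,9,38.5,0,0.55,0,130,15.1,9,38.5,0,0.55,0]' 40; python3 -c "
from h import *
plan([.6255,.064,.0385],-10)
snap('wrist','w26')"
```

```text
clock: 35.3
position: [0.6198, 0.0657, 0.0663]
ee_rot: [-0.704, 0.705, -0.064, 0.058]
contact_force: [0.2, -0.2, 0.3]
width: 0.0418
shift cm [ 0.61  2.78 -0.06] turn [ 0.01  0.01 -0.06]
```

View pics/w26.png

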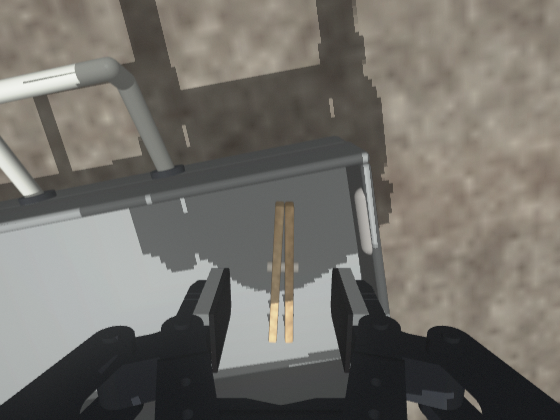

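```bash
python3 -m jog '[175,0.35,0,-0.06,0,0,0, 175,0.35,0,-0.06,0,0,0, 175,0.35,1.5,-0.06,0,0,0, 175,0.35,2.3,-0.06,0,0,0, 175,0.35,2.4,-0.06,0,0,0, 175,0.35,2.4,-0.06,0,0,0]' 40; python3 -c "
from h import *
print(get_state()['contact_force']);plan([.6255,.064,.039],-10)"
```

```text
clock: 36.1
position: [0.6267, 0.0642, 0.0464]
ee_rot: [-0.704, 0.704, -0.061, 0.062]
contact_force: [0.3, 0.5, 0.1]
width: 0.0265
[0.25512867 0.51624753 0.12950952]
shift cm [-0.11  0.74 -0.04] turn [0.   0.   0.01]
```

```bash
python3 -m jog '[175,-0.1,0.6,0,0,0,0, 175,-0.1,0.68,0,0,0,0, 255,-0.1,0.68,0,0,0,0, 255,-0.1,0.68,0,0,0,0, 255,-0.1,0.68,0,0,0,0, 255,-0.1,0.68,0,0,0,0, 255,-0.1,0.68,0,0,0,0]' 50; python3 -m jog '[255,0,-3,0,0,0,0, 255,0,-7,0,0,0,0, 255,0,-11,0,0,0,0, 255,0,-11,0,0,0,0]' 50; python3 -c "
from h import *
snap('side','side27');crop('side27',220,140,380,260,4,'c4')
plan([.488,-.255,.15],-5.6);plan([.488,-.255,.02],-5.6)"
```

```text
clock: 36.98
position: [0.6258, 0.0644, 0.0399]
ee_rot: [-0.704, 0.704, -0.061, 0.062]
contact_force: [-0.6, 0.1, 0.8]
width: 0.0086
clock: 37.48
position: [0.6281, 0.0644, 0.1537]
ee_rot: [0.705, -0.704, 0.058, -0.065]
contact_force: [0.1, -1.0, -0.7]
width: 0.008
shift cm [ -8.11   0.08 -33.86] turn [-0.   -0.55  0.03]
shift cm [ -8.17  13.08 -33.87] turn [-0.   -0.55  0.03]
```

View pics/c4.png

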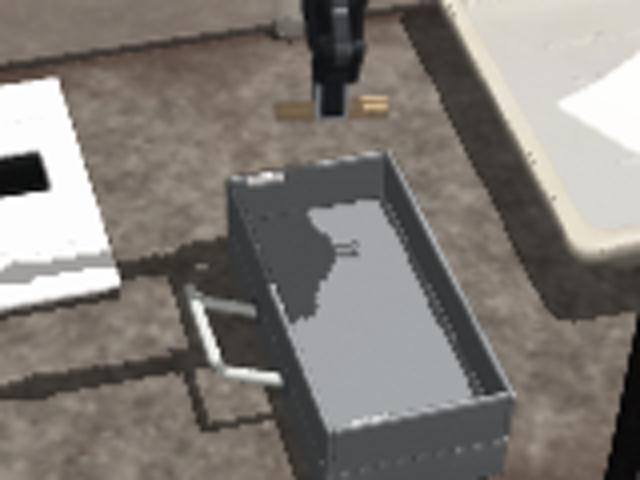

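```bash
python3 -m jog '[255,-5,0,-4,0,-0.1,0, 255,-8.1,0,-9,0,-0.3,0, 255,-8.1,0,-15,0,-0.55,0, 255,-8.1,0,-21,0,-0.55,0, 255,-8.1,0,-27,0,-0.55,0, 255,-8.1,0,-32,0,-0.55,0, 255,-8.1,0,-33.9,0,-0.55,0, 255,-8.1,5,-33.9,0,-0.55,0, 255,-8.1,10,-33.9,0,-0.55,0, 255,-8.1,12.5,-33.9,0,-0.55,0, 255,-8.1,12.5,-33.9,0,-0.55,0]' 50; python3 -c "
from h import *
snap('side','side28');crop('side28',220,220,380,400,4,'c4')
plan([.488,-.255,.008],-5.6)"
```

```text
clock: 38.9
position: [0.4852, -0.2531, 0.0219]
ee_rot: [0.708, -0.705, 0.036, -0.033]
contact_force: [1.1, 0.1, -0.1]
width: 0.0082
shift cm [ 0.15  1.56 -0.07] turn [-0.01  0.01 -0.01]
```

View pics/c4.png

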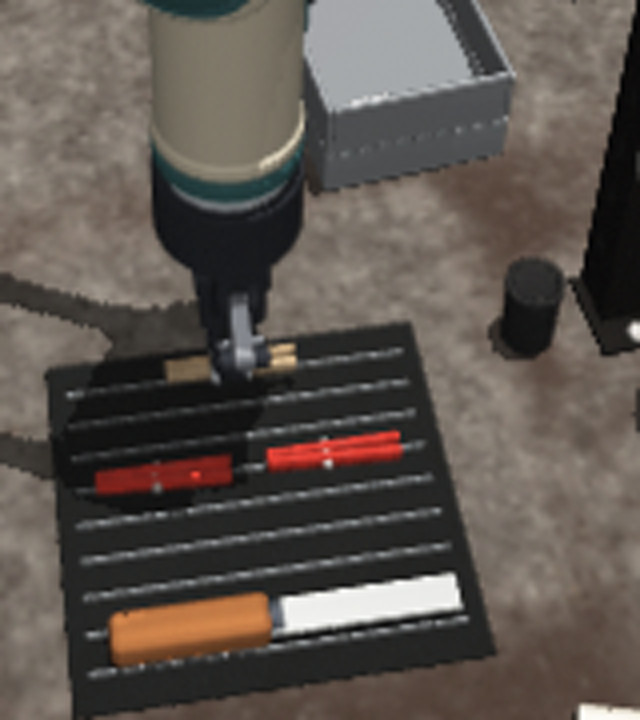

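```bash
python3 -m jog '[255,0,0.7,0,0,0,0, 255,0,1.1,0,0,0,0, 255,0,1.4,0,0,0,0, 255,0,1.4,0,0,0,0]' 50; python3 -c "
from h import *
print(get_state()['contact_force'])
plan([.488,-.255,.0075],-5.6)"
```

```text
clock: 39.45
position: [0.4873, -0.2555, 0.0108]
ee_rot: [-0.706, 0.706, -0.034, 0.035]
contact_force: [1.3, -0.5, 0.0]
width: 0.0083
[ 1.25839646 -0.49941368  0.00926421]
shift cm [0.06 0.33 0.05] turn [0.   0.   0.01]
```

```bash
python3 -m jog '[255,0,0.25,0,0,0,0, 255,0,0.33,0,0,0,0, 255,0,0.33,0,0,0,0, 200,0,0.25,0,0,0,0, 175,0,0.2,0,0,0,0, 175,0,0.2,0,0,0,0, 175,0,-3,0,0,0,0, 175,0,-8,0,0,0,0, 175,0,-14,0,0,0,0, 175,0,-20,0,0,0,0, 175,0,-20,0,0,0,0]' 40; python3 -c "
from h import *
for n in('wrist','top','side'): snap(n,n+'29')"
```

```text
clock: 40.83
position: [0.4899, -0.2573, 0.2161]
ee_rot: [-0.704, 0.708, -0.03, 0.038]
contact_force: [1.4, -0.2, -0.2]
width: 0.0264
```

View pics/wrist29.png

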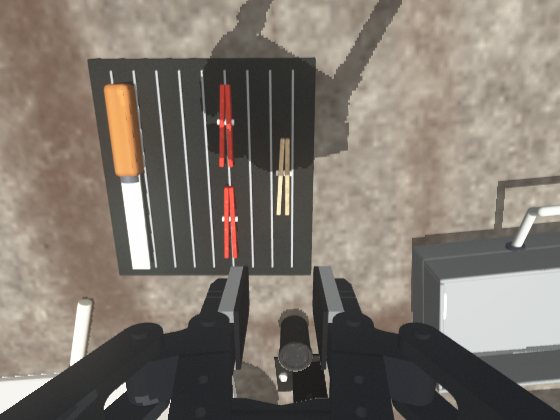

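View pics/top29.png

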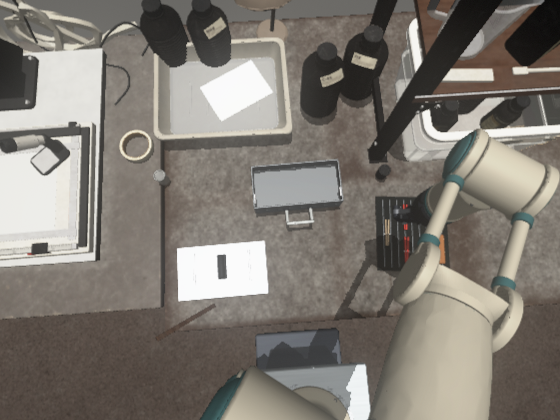

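View pics/side29.png

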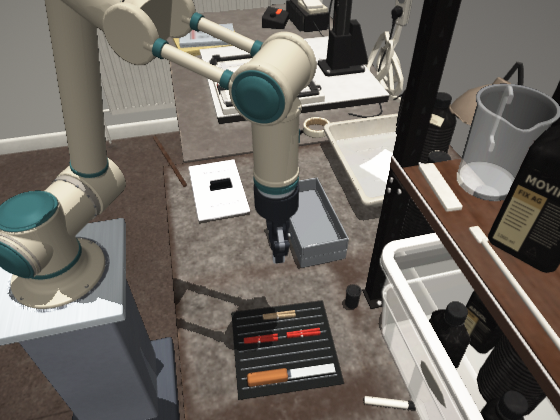

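```bash
python3 - <<'E'
from h import *
f="wrist29"
m=np.array([.4812,-.3274]);a=np.radians(-5.6);Q=np.array([[np.cos(a),np.sin(a)],[-np.sin(a),np.cos(a)]])
M=[px2w(f,u,v,.004)[:2] for u,v in((90,60),(315,59),(312,275),(120,275))];print("mat c",np.mean(M,0))
for n,p,q,z in(("bar",(140,268),(120,86),.017),("redB",(226,166),(225.5,85),.014),("redF",(231,258),(230,187),.014),("wood",(283,215),(285,139),.014)):
    A=px2w(f,*p,z)[:2];B=px2w(f,*q,z)[:2];d=Q@(A-B);print(n,"mid",Q@((A+B)/2-m),"tip",Q@(A-m),"end",Q@(B-m),np.degrees(np.arctan2(d[1],d[0])),np.hypot(*d))
s=get_state();print(s["clock"],s["contact_force"])
sign_off()
E
```

```text
mat c [ 0.48168153 -0.32736173]
bar mid [ 0.00443078 -0.07113189] tip [ 0.09056104 -0.07240924] end [-0.08169948 -0.06985454] -0.8496591544080582 0.1722794688268069
redB mid [-0.04716402  0.01914534] tip [-0.01182108  0.0177787 ] end [-0.08250695  0.02051198] -2.214406241296957 0.07073869725540971
redF mid [0.04441721 0.01963406] tip [0.08077389 0.01862308] end [0.00806052 0.02064505] -1.5928340494356725 0.07274147299776858
wood mid [-0.00041314  0.07125987] tip [0.03559343 0.07041413] end [-0.0364197   0.07210561] -1.3455442927271906 0.07203299262648098
40.975 [-0.48099817  0.929367    0.16183332]
the job is handed in; nothing more can be done
```

I handed the job in at about 41 s, with every step done as far as my checks show; `sign_off` gives no verdict.

- **Levering:** I held the bar over the rod and under the lip and pressed its handle down until the front of the lid popped up about 8 mm. The force at the hand rose to about 11 N and dropped to 4.5 N when the springs let go. The fingers stayed on the bar's handle throughout. I can't read the contact forces between bar, lid and box, so step 1's force limits are inferred from the hand force.
- **Lid:** I lifted it by its handle and laid it on the bare bench to the left front of the box. In the pictures it lies flat, handle up.
- **Pegs and bar:** The box held three pegs (two red, one wooden), and it is now empty. In the last wrist picture, all three pegs and the bar lie on the mat within about 2.5° of its stripes. Nothing lies on top of anything else, and the blade points away from the robot, with its tip 90 mm ahead of the mat's centre.
- **Cans:** Both looked unmoved in the last pictures. The arm hid the white can in the side view, so I checked that one from above only.

After the levering the bar had tipped about 3° in the grip, and I corrected for that when laying it down. I saw no knock to the bar and no slackening of the grip. The gripper ended empty at z = 0.216 m, with only about 1 N read on the tool.

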